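# Seat a polished mill roll under the comparator gauge

## Task

Check-in of a freshly polished rolling-mill roll: take the leather-faced wooden pusher from its rest and with it roll the steel roll gently along the comparator's track, under the gauge's sprung plunger, until it lies square against the backstop; bed it there with a light steady push of about 6 newtons for a second, and never push the roll with more than 12 newtons. Fingers must never touch the roll and it must stay down on its track. Then draw the pusher away, lay it back on its rest, and leave everything else on the bench alone.

Things in the scene. Friction and masses are not known exactly. Their poses are not given: they have to be found in the camera images.
- pusher_grip (a point): Grip point of the wooden pusher: the centre of its handle, a bar 22 mm wide and 18 mm high, from 70 mm behind this point to 94 mm ahead of it (+x, z up). At its front a cross head, 46 mm wide, from 9 mm above to 31 mm below this point; its leather front face at x = +115 mm does the pushing. 90 g. Starts on the rest.
- rest_place (a point): Where pusher_grip lies when the pusher is on its rest (43 mm above the bench, +x towards the head). The rest is a fixed dark wooden stand: two saddles, 14 mm long, 45 mm before and behind this point, tops 34 mm above the bench, with cheeks 30 mm apart and 10 mm high. Between the saddles both sides of the handle are free; the head hangs beyond the front saddle.
- roll_center (a point): Centre of the steel mill roll on its axis. The barrel is 40 mm in diameter and 60 mm long (along the point's y axis, across the track), with an 18 mm journal sticking out 22 mm at each end. About 0.7 kg, rolls freely, so keep it slow. It starts on the track, its axis 50 mm above the bench; x and z of this point turn as it rolls.
- bed: The comparator's fixed grey bed, origin at bench height under the track's centre line, +x along the track towards the gauge, z up. The level steel track (30 mm above the bench) runs from x = -175 to +85 mm between two guide strips 64 mm apart and 8 mm high, with a 4 mm high lip at x = -168 mm. The bed is 415 x 100 mm (x from -180 to +235 mm).
- gauge (a point): Point on the axis of the gauge's plunger at the height of the roll's centre (50 mm above the bench), +x along the track. The backstop's flat face stands 13 to 27 mm ahead of it: set by hand, not reported, to be felt for (or seen). So the seated roll's centre lies up to 7 mm before or past this point. The rules call the backstop block backstop_c0; its centre is 7 mm behind its face.
- head: The gauge head, clamped on the bed at a place that differs each time; origin 28 mm below gauge, same axes. Foot, column, arm and dial, up to 210 mm above the bench; near the track only the plunger and the backstop are lower than 90 mm, and the dial reaches back to x = -30 mm. The backstop is a rigid dark steel block, face 50 mm wide, 32 to 68 mm above the bench.
- plunger (a joint): Lift of the gauge's sprung vertical plunger (m): 0 hanging free, about 0.003 with the roll under it. Its flat foot, 14 mm across, hangs 3 mm below the roll's top: the roll meets it 18 mm before gauge and must be pushed under it with 1 to 3 N. Once under, about 1 N rolls it on to the backstop; it stays where it is left.
- jar: White jar with black lid, 62 mm wide, 55 mm high; bystander.
- block: Steel bench block on a rubber foot, 75 mm square, 32 mm high; bystander.
- tray: Black tray with three ring bands, 85 mm square, 20 mm high; bystander.
- spare: Second roll in a wooden cradle, 75 x 104 mm, 47 mm high; bystander, not the one to be checked.
- handpiece: Rotary handpiece lying on its grey rest, 170 x 60 mm, 48 mm high; bystander.
- mandrel: Tapered ring mandrel on two wooden feet, 310 mm long, 43 mm high; bystander.
Things that resemble listed ones, but are neither listed nor needed, are in the scene too. What is shaped like the part that bears pusher_grip but yellow is not meant.

How it is judged (in metres and radians):
On the way, in this order (a step that is already met when the one before it is completed fails the run):
1. the pusher has been lifted off its rest (z of pusher_grip in the frame of rest_place above 0.03 m), for 0.2 s.
2. the pusher presses the roll, under the plunger, against the backstop with at least 2.5 N for 0.4 s (contact force between roll and backstop_c0 above 2.5 N and contact force between pusher and roll above 2.5 N and value of joint plunger above 0.002 m), for 0.4 s.
At the end, for the whole second after the job is handed in: The roll lies at rest under the plunger against the backstop (not more than about 2 mm off it, square within 0.06 rad, plunger lifted over 2 mm); the pusher lies at rest on its rest, within 15 mm of where it belongs, 3 mm in height and 0.1 rad in line (horizontal distance between roll_center and backstop_c0 below 0.0295 m and angle between the y axis of roll_center and the y axis of gauge, either way round below 0.06 rad and value of joint plunger above 0.002 m and horizontal distance between pusher_grip and rest_place below 0.015 m and z of pusher_grip in the frame of rest_place between -0.003 and 0.003 m and angle between the x axis of pusher_grip and the x axis of rest_place, either way round below 0.1 rad and linear speed of each of roll, pusher below 0.005 m/s); the robot touches nothing.
It fails at once if the pusher presses on the roll with more than 12 N (contact force between pusher and roll above 12 N).
It fails at once if the roll strikes the backstop with more than 12 N (contact force between roll and backstop above 12 N).
It fails at once if the fingers or the arm touch the roll (contact force between any of the fingers, the arm and roll above 0.3 N).
It fails at once if the roll leaves the track (z of roll_center in the frame of bed above 0.058 m).
It fails at once if a bystander is shifted by more than 20 mm (distance of any of jar, block, tray, spare, handpiece, mandrel from where it was at the start of the episode above 0.02 m).
It also fails if it takes over 64 s, if anything falls off the work surface, if the arm or the gripper's body presses on something with over 40 N, if the wrist force passes 120 N, or if a joint passes its speed limit or range.

## Robot

A 6-joint arm with a two-finger parallel gripper is mounted at the origin on the work surface. World frame = base frame: x ahead of the robot, y to its left, z up, the work surface at z = 0. Lengths are in mm, angles in rad, forces in N, time in s.
With the tool pointing down it reaches from about 350 to 775 mm from the base axis. Payload 7.3 kg.
Tool frame: the origin (TCP) lies at the very end of the fingers, on their centre line; the grasp point (between the pads) lies 19 mm behind it; z points along the fingers, y is the direction in which the jaws open and shut (so a half turn about z gives the same grasp; the last joint's range is limited). The gripper opens to 92 mm and grips with 3 to 60 N. Pads are 19 mm wide; open, the fingers measure 130 mm over their backs; the gripper's body (75 mm by 190 mm) begins 47 mm behind the grasp point.
Start: joints at [-1.289, 0.342, 1.524, -0, 1.275, -0.146], TCP at [217.831, -477.697, 226.741] pointing down, gripper open.
Joint ranges: [-2.53, 2.53], [-0.77, 2.02], [0.04, 2.7], [-1, 4.14], [0.28, 2.66], [-3.11, 3.11]. Speed limits (rad/s): [2.57, 2.57, 3.14, 3.14, 3.14, 3.14].

## Interface

Orientations are given as [roll, pitch, yaw] about the fixed x, y, z axes, in that order (R = Rz(yaw) Ry(pitch) Rx(roll)).
In Python, from plant import bot gives the robot as it stands.
- The arm moves only by the tool arm_command, never from a script. Its argument "targets" is a list of rows, each an object of numbers: "x", "y", "z": the shift along the world's x, y, z in cm; "roll": the turn about the world's z in rad. In form: [{"x": .., "y": .., "z": .., "roll": ..}, ...]. A call has 1 to 8 rows; each row is the pose to reach, as a shift and turn from the pose commanded when the call began; what a row does not reach only later rows make up. A row lasts 1/12 s, in which the tool goes at most 41.7 mm and 7.16 degrees, less where a joint would pass 70% of its speed; a pose out of reach is approached as far as the arm can. A call with a gripper value outside its range is refused whole. "fingers" is the opening, from 0 (shut) to 1 (fully open), set as the call begins (left out, the last holds). The fingers move at their own pace and stop on an object; the grip force is fixed at half the most. Time passes only in rows, so rows that repeat a pose let the fingers close. It gives the time, the measured TCP pose, the force and the opening at its end, in the units of the state.
- bot.get_obs(): the state, without advancing time (a new reading comes with each control period).
- bot.capture(name): name is "scene" or "top" or "wrist"; returns a dict with "img" (400x640x3 uint8, blue, green, red), "fx", "fy", "cx", "cy" (pixels), "position" and "rotation" of the camera in the world; the wrist camera has in their place "hand_eye" (4x4, takes a point from camera to tool coordinates, whose origin is the TCP and whose axes are the flange's). Camera axes: x right, y down, z forward; pixel columns grow to the right and rows downward; lengths in mm; the calibration is good to about 2 mm. A picture is of the moment at which its call begins: read the wrist's pose just before it. There is no depth.
- bot.close_job(): hands the job in, once; it reports no verdict.
The state is a dict: "time": time; "joint_positions": joint angles; "dq": joint speeds; "tau": joint torques, N m; "tool_pos": TCP position; "tcp_rot": TCP orientation; "contact_force": force on the tool from outside, world axes, zero at the start; "moment": the same for the moment, N m; "grip_width": finger opening in mm.
Only numpy, scipy, OpenCV 4.12 (cv2) and the standard library are available. Lean on these libraries where they do the work, as an engineer would, in place of code of your own. Each camera call takes 0.05 s, during which the arm holds its last target.

## Working session

There is one attempt and no reset: what is moved stays moved. The work goes in short steps, Python scripts to look and compute and a tool call to move; the robot and the scene stay as the last step left them, time stands still between calls to the robot, and variables do not carry over. Pictures are saved under pics/ and viewed, and the job is handed in when it is done.

Besides the shell and the picture viewer there is one more tool, called after "Request:" as name([rows], argument=value, ...), one row to a line, values as JSON. arm_command: Moves the arm, as the interface text tells. Its arguments: {"type":"object","properties":{"targets":{"type":"array","items":{"type":"object","properties":{"x":{"type":"number"},"y":{"type":"number"},"z":{"type":"number"},"roll":{"type":"number"}}}},"fingers":{"type":"number"}},"required":["targets"]}

```bash
ls -la; mkdir -p pics; cat > h.py <<'E'
import numpy as np, cv2
from plant import bot
def cap(n,fn):
    c=bot.capture(n); cv2.imwrite('pics/'+fn,c['img']); return c
E
python3 - <<'E'
from h import *
o=bot.get_obs(); print(o)
for n in('scene','top','wrist'):
    c=cap(n,n+'0.png'); print(n,{k:v for k,v in c.items() if k!='img'})
    np.save('pics/'+n+'0.npy',{k:v for k,v in c.items()},allow_pickle=True)
E
```

```text
total 12
drwxr-xr-x  3 agent agent 4096 Dec  7 16:31 .
drwxr-xr-x 23 root  root  4096 Dec  7 16:30 ..
drwxr-xr-x  2 agent agent 4096 Dec  7 16:31 pics
{'time': 0.0, 'joint_positions': array([-1.28899579e+00,  3.42759579e-01,  1.52504154e+00, -3.62742016e-05,
        1.27537938e+00, -1.46033022e-01]), 'dq': array([-0.00168432,  0.00013373,  0.00067715,  0.00029581, -0.00026075,
       -0.00089962]), 'tau': array([ 1.34039827e-03, -4.31235552e+01, -2.44218367e+01,  7.18832994e-02,
        5.57386153e-02, -1.29070804e-04]), 'tool_pos': array([ 217.7006423 , -477.28020502,  226.01727061]), 'tcp_rot': array([-3.14001665e+00, -1.96738971e-04,  4.27843993e-01]), 'contact_force': array([-0.16529737,  0.39813206, -0.42418722]), 'moment': array([ 0.02626058, -0.00199479, -0.01964136]), 'grip_width': 91.69433129822339}
scene {'fx': 482.30919854449184, 'fy': 482.30919854449184, 'cx': 322.7226204678962, 'cy': 200.65698008961485, 'position': array([1448.67566295, -321.70606505, 1229.12104768]), 'rotation': array([-2.46094971, -0.00614944,  1.33587303])}
top {'fx': 413.34103380077386, 'fy': 413.34103380077386, 'cx': 316.91236370784446, 'cy': 195.0225276347648, 'position': array([ 391.947936  ,  -70.27244388, 1476.31035894]), 'rotation': array([-3.03559751e+00, -4.22568112e-04, -1.57266637e+00])}
wrist {'fx': 337.3766946260259, 'fy': 337.3766946260259, 'cx': 320.743013390887, 'cy': 196.9827486108332, 'hand_eye': array([[ 7.22682565e-04, -9.52469770e-01, -3.04632261e-01,
         8.20565425e+01],
       [ 9.99999547e-01,  4.99416384e-04,  8.10824264e-04,
        -9.64706722e-01],
       [-6.20147258e-04, -3.04632708e-01,  9.52469699e-01,
        -1.57880880e+02],
       [ 0.00000000e+00,  0.00000000e+00,  0.00000000e+00,
         1.00000000e+00]])}
```

View pics/top0.png

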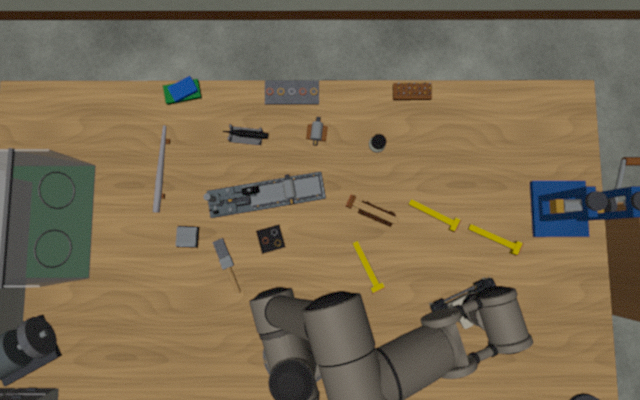

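View pics/scene0.png

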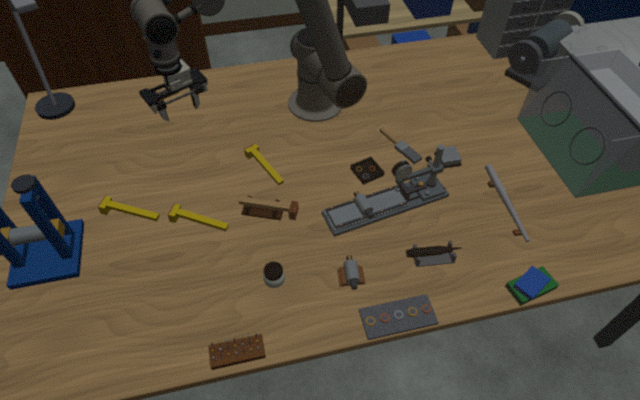

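View pics/wrist0.png

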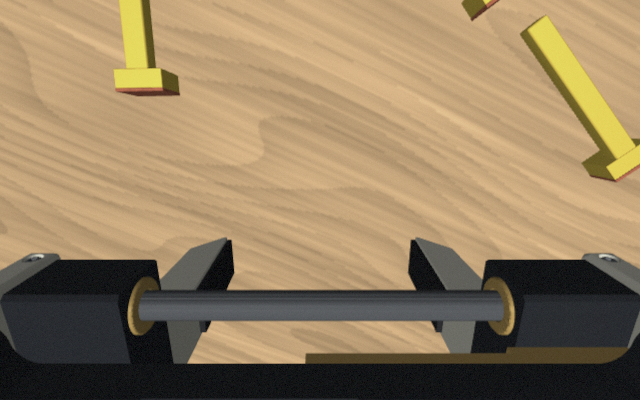

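```bash
python3 - <<'E'
import cv2
a=cv2.imread('pics/top0.png'); b=cv2.imread('pics/scene0.png')
cv2.imwrite('pics/t_c.png',cv2.resize(a[165:245,195:405],None,fx=3.8,fy=3.8,interpolation=cv2.INTER_CUBIC))
cv2.imwrite('pics/s_c.png',cv2.resize(b[140:240,230:460],None,fx=3.4,fy=3.4,interpolation=cv2.INTER_CUBIC))
E
```

```text
(no output)
```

View pics/t_c.png

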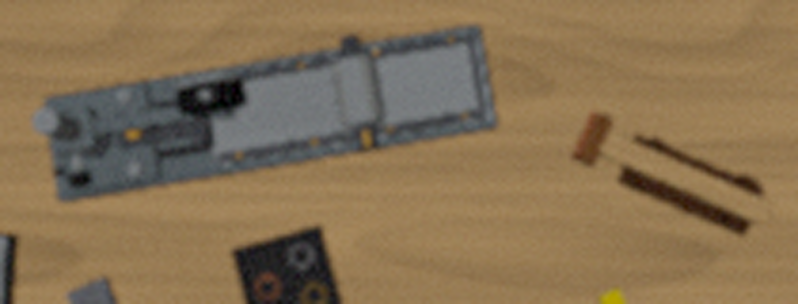

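View pics/s_c.png

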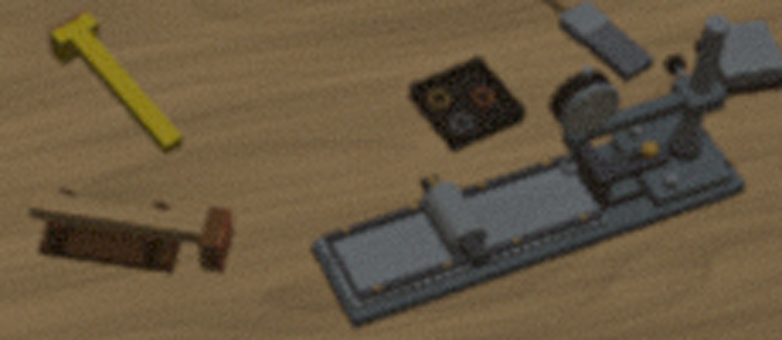

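```bash
cat >> h.py <<'E'
from scipy.spatial.transform import Rotation as Ro
def campose(c,obs=None):
    if 'hand_eye' in c:
        T=np.eye(4);T[:3,:3]=Ro.from_euler('xyz',obs['tcp_rot']).as_matrix();T[:3,3]=obs['tool_pos']
        T=T@c['hand_eye'];return T[:3,:3],T[:3,3]
    return Ro.from_euler('xyz',c['rotation']).as_matrix(),np.array(c['position'])
def toplane(c,uv,z,obs=None):
    R,p=campose(c,obs); uv=np.atleast_2d(uv).astype(float)
    d=np.c_[(uv[:,0]-c['cx'])/c['fx'],(uv[:,1]-c['cy'])/c['fy'],np.ones(len(uv))]@R.T
    return p+d*((z-p[2])/d[:,2])[:,None]
def proj(c,X,obs=None):
    R,p=campose(c,obs); q=(np.atleast_2d(X)-p)@R
    return np.c_[q[:,0]/q[:,2]*c['fx']+c['cx'],q[:,1]/q[:,2]*c['fy']+c['cy']]
def load(f): return np.load(f,allow_pickle=True).item()
E
python3 - <<'E'
from h import *
t=load('pics/top0.npy'); s=load('pics/scene0.npy')
f=lambda L:[(x/3.8+195,y/3.8+165) for x,y in L]
np.set_printoptions(precision=1,suppress=True)
print('bed corners',toplane(t,f([(483,27),(496,127),(62,200),(45,97)]),20))
print('roll',toplane(t,f([(357,90)]),70), 'pusher head',toplane(t,f([(592,138)]),52),'tail',toplane(t,f([(755,208)]),52),'saddle ends',toplane(t,f([(640,137),(622,175),(747,228),(762,190)]),44))
g=lambda L:[(x/3.4+230,y/3.4+140) for x,y in L]
print('scene bed',toplane(s,g([(313,247),(353,325),(745,187)]),20),'head',toplane(s,g([(219,222)]),52),toplane(s,g([(32,211)]),52),'rolltop',toplane(s,g([(455,205)]),70))
E
```

```text
bed corners [[ 629.   -89.8   20. ]
 [ 534.7 -101.6   20. ]
 [ 467.5  300.9   20. ]
 [ 563.6  319.2   20. ]]
roll [[563.6  24.6  70. ]] pusher head [[ 521.4 -188.3   52. ]] tail [[ 457.4 -335.4   52. ]] saddle ends [[ 522.9 -233.    44. ]
 [ 488.1 -216.    44. ]
 [ 439.6 -329.2   44. ]
 [ 474.2 -343.6   44. ]]
scene bed [[ 545.2 -100.    20. ]
 [ 639.2  -85.5   20. ]
 [ 569.1  320.6   20. ]] head [[ 521.4 -183.    52. ]] [[ 469.5 -347.9   52. ]] rolltop [[565.1  28.   70. ]]
```

Request:
arm_command([
  {"x":3.3,"y":2.4,"roll":0.1},
  {"x":6.6,"y":4.9,"roll":0.2},
  {"x":9.9,"y":7.3,"roll":0.3},
  {"x":13.2,"y":9.8,"roll":0.4},
  {"x":16.5,"y":12.2,"roll":0.5},
  {"x":19.8,"y":14.6,"roll":0.6},
  {"x":23.1,"y":17.1,"roll":0.7},
  {"x":26.3,"y":19.5,"roll":0.74},
], fingers=1)

```text
$.targets[0]: bad value
```

Request:
arm_command([
  {"x":0},
  {"x":0},
  {"x":0},
])

```text
$.targets[0]: bad value
```

```bash
python3 - <<'E'
from h import *
o=bot.get_obs(); print(o['time'],o['tool_pos'],o['tcp_rot'],o['contact_force'],abs(o['dq']).max())
c=cap('wrist','w1.png'); c['obs']=o; np.save('pics/w1.npy',c,allow_pickle=True)
E
```

```text
0.15 [ 217.73551836 -477.39517527  226.22551548] [-3.14047979e+00 -1.76616002e-04  4.27775265e-01] [-0.14370338  0.61181657  0.46301765] 0.004653288087677959
```

View pics/w1.png

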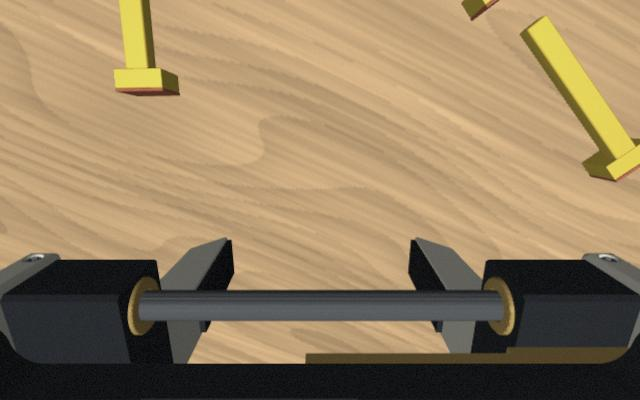

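Rows need all four numbers.

Request:
arm_command([
  {"x":3.3,"y":2.4,"z":0,"roll":0.1},
  {"x":6.6,"y":4.9,"z":0,"roll":0.2},
  {"x":9.9,"y":7.3,"z":0,"roll":0.3},
  {"x":13.2,"y":9.8,"z":0,"roll":0.4},
  {"x":16.5,"y":12.2,"z":0,"roll":0.5},
  {"x":19.8,"y":14.6,"z":0,"roll":0.6},
  {"x":23.1,"y":17.1,"z":0,"roll":0.7},
  {"x":26.3,"y":19.5,"z":0,"roll":0.74},
], fingers=1)

```text
time: 0.87
tool_pos: [482.2, -281.0, 226.6]
tcp_rot: [-3.141, -0.0, 1.173]
contact_force: [0.3, -0.4, 1.4]
grip_width: 91.7
```

Request:
arm_command([
  {"x":0,"y":0,"z":0,"roll":0},
  {"x":0,"y":0,"z":0,"roll":0},
  {"x":0,"y":0,"z":0,"roll":0},
  {"x":0,"y":0,"z":0,"roll":0},
])

```text
time: 1.2
tool_pos: [479.8, -283.6, 226.6]
tcp_rot: [-3.141, 0.0, 1.166]
contact_force: [-0.9, -0.3, 1.0]
grip_width: 91.7
```

```bash
python3 - <<'E'
from h import *
o=bot.get_obs(); print(o['time'],o['tool_pos'],o['tcp_rot'],o['contact_force'],abs(o['dq']).max())
c=cap('wrist','w1.png'); c['obs']=o; np.save('pics/w1.npy',c,allow_pickle=True)
E
```

```text
1.2 [ 479.83985414 -283.55786614  226.62499769] [-3.14109740e+00  2.98201203e-04  1.16598445e+00] [-0.91780414 -0.31413235  0.98280238] 0.013023649608896692
```

View pics/w1.png

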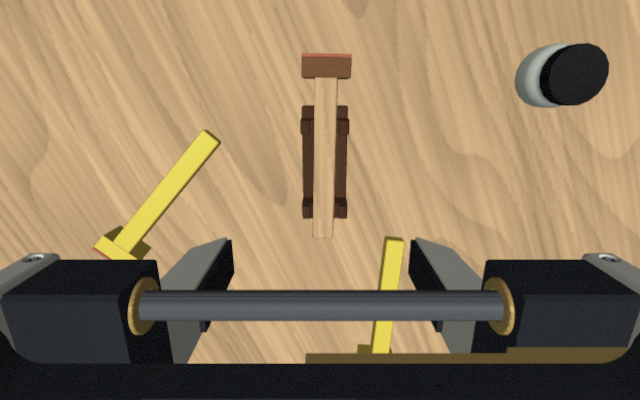

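```bash
python3 - <<'E'
from h import *
np.set_printoptions(precision=1,suppress=True)
c=load('pics/w1.npy');o=c['obs'];im=c['img']
cv2.imwrite('pics/w1c.png',cv2.resize(im[45:245,280:370],None,fx=3,fy=3,interpolation=cv2.INTER_CUBIC))
g=cv2.cvtColor(im,cv2.COLOR_BGR2GRAY).astype(int)
for r in(120,130,140,160,180,190,205): print(r,g[r,296:354])
for col in(318,322,326): print(col,g[225:245,col])
E
```

```text
120 [168 172 173 174 116  59  38  36  38  39  39  42  39  29  41  50  49  50
 150 174 180 182 179 180 183 184 184 180 176 168 165 168 170 172 176 178
 181 181 178 154  89  49  50  50  40  36  35  40  38  36  36  40  40 130
 175 178 178 176]
130 [185 185 177 176 115  66  58  57  58  57  56  53  57  45  54  57  51  56
 151 174 180 178 177 180 183 185 182 180 179 176 175 174 171 170 176 179
 179 179 171 150  83  55  55  46  55  63  58  54  57  56  56  55  49 149
 173 178 180 179]
140 [177 180 178 185 185 185 107  56  55  60  53  56  58  57  60  54  54  63
 156 174 173 176 173 180 182 185 181 183 181 175 175 170 167 166 173 178
 180 178 161 117  79  63  62  62  60  61  64  61  62  59  54 144 154 150
 149 153 166 174]
160 [166 166 166 168 169 166 107  59  58  57  56  58  57  55  60  54  55  84
 145 168 171 172 172 174 183 183 185 179 178 177 177 179 183 185 185 179
 175 170 147  88  60  65  61  60  64  64  59  62  62  57  87 155 169 170
 171 171 173 173]
180 [175 175 175 179 175 170 141  82  55  56  57  57  52  55  60  56  51 106
 150 163 161 166 170 173 181 180 178 177 176 176 175 178 182 187 189 188
 185 154 102  72  66  65  64  60  63  63  57  62  62  56 155 172 170 169
 167 169 164 165]
190 [176 181 181 178 175 174 149  84  55  59  57  60  58  62  62  55  55 134
 159 159 161 164 165 173 178 180 178 175 175 175 175 181 183 186 188 186
 181 162  96  62  66  67  61  61  60  61  61  60  61  72 154 174 178 174
 174 176 172 169]
205 [170 169 171 170 172 152  83  29  29  27  33  27  35  33  35  52  58 145
 170 173 170 163 168 170 174 175 173 174 174 172 173 177 184 185 187 183
 170 133  79  61  58  57  42  34  36  30  30  35  33  35  40 127 161 165
 163 163 169 172]
318 [180 183 181 182 183 183 182 182 181 182 183 182 174 166 169 170 170 167
 169 168]
322 [173 172 172 172 171 172 171 172 181 185 180 182 175 168 171 174 176 175
 174 174]
326 [173 173 171 174 172 169 173 173 172 171 170 173 162 160 166 169 163 164
 162 163]
```

View pics/w1c.png

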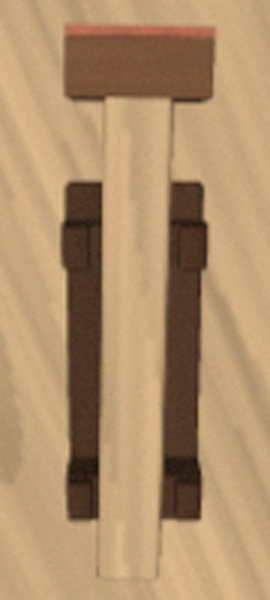

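```bash
python3 - <<'E'
from h import *
np.set_printoptions(precision=2,suppress=True)
c=load('pics/w1.npy');o=c['obs']
P=lambda L,z:toplane(c,L,z,o)
e=P([(313.7,125),(335.2,125),(313.2,190),(333.3,190),(322.3,237.3),(326.5,53.3),(301.5,53.5),(351.7,53.5),(327,77.3)],52)
print(e); print('w',np.linalg.norm(e[0]-e[1]),np.linalg.norm(e[2]-e[3]),'len',np.linalg.norm(e[4]-e[5]),'headw',np.linalg.norm(e[6]-e[7]))
m1=(e[0]+e[1])/2;m2=(e[2]+e[3])/2;d=m1-m2;print('ang',np.arctan2(d[1],d[0]))
d2=e[5]-e[4];a=np.arctan2(d2[1],d2[0]);print('ang2',a)
h=e[6]-e[7]; print('angh',np.arctan2(h[1],h[0])-np.pi/2)
u=d2/np.linalg.norm(d2); print('grip from tail',e[4]+70*u,'from face',e[5]-115*u)
# rest: saddles cheek tops z=44: outer corner
E
```

```text
[[ 492.01 -234.83   52.  ]
 [ 511.16 -243.01   52.  ]
 [ 465.33 -294.85   52.  ]
 [ 484.33 -302.98   52.  ]
 [ 453.12 -347.39   52.  ]
 [ 528.33 -180.57   52.  ]
 [ 507.33 -171.77   52.  ]
 [ 549.37 -189.74   52.  ]
 [ 520.76 -199.74   52.  ]]
w 20.825883419921247 20.66459654053592 len 182.99188473028292 headw 45.71826672111964
ang 1.151280158683123
ang2 1.1472150462525685
angh 1.1667066735859737
grip from tail [ 481.89 -283.57   52.  ] from face [ 481.06 -285.4    52.  ]
```

Request:
arm_command([
  {"x":1.1,"y":3.7,"z":1.0,"roll":0.07},
  {"x":2.2,"y":7.3,"z":2.0,"roll":0.14},
  {"x":3.3,"y":11.0,"z":3.0,"roll":0.21},
  {"x":4.4,"y":14.6,"z":4.0,"roll":0.28},
  {"x":5.5,"y":18.3,"z":4.0,"roll":0.35},
  {"x":6.6,"y":22,"z":4,"roll":0.42},
  {"x":7.7,"y":25.6,"z":4,"roll":0.5},
  {"x":8.5,"y":28,"z":4,"roll":0.56},
])

```text
time: 1.92
tool_pos: [565.9, -1.0, 267.1]
tcp_rot: [3.141, -0.001, 1.731]
contact_force: [1.5, -0.4, -0.2]
grip_width: 91.6
```

Request:
arm_command([
  {"x":0,"y":0,"z":0,"roll":0},
  {"x":0,"y":0,"z":0,"roll":0},
  {"x":0,"y":0,"z":0,"roll":0},
  {"x":0,"y":0,"z":0,"roll":0},
])

```text
time: 2.25
tool_pos: [565.5, -4.5, 266.8]
tcp_rot: [-3.141, 0.0, 1.725]
contact_force: [-0.7, 0.3, -0.0]
grip_width: 91.6
```

```bash
python3 - <<'E'
from h import *
o=bot.get_obs(); print(o['time'],o['tool_pos'],o['tcp_rot'],o['contact_force'],abs(o['dq']).max())
c=cap('wrist','w2.png'); c['obs']=o; np.save('pics/w2.npy',c,allow_pickle=True)
E
```

```text
2.25 [565.48229291  -4.54323297 266.79228381] [-3.14145348e+00  3.73679867e-04  1.72461082e+00] [-0.65106081  0.31246059 -0.03046445] 0.003161064167044275
```

View pics/w2.png

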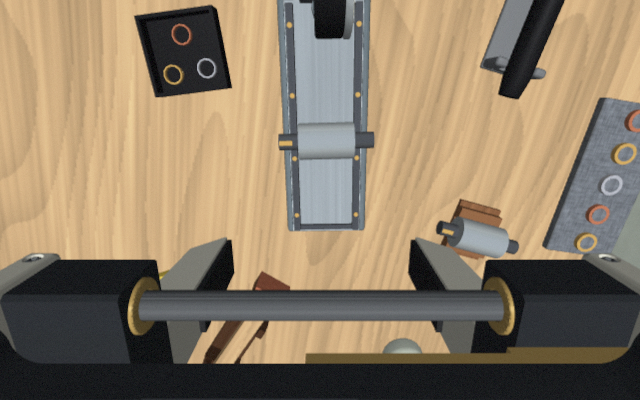

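```bash
python3 - <<'E'
from h import *
c=load('pics/w2.npy');im=c['img']
cv2.imwrite('pics/w2c.png',cv2.resize(im[0:240,265:385],None,fx=2.5,fy=2.5,interpolation=cv2.INTER_CUBIC))
g=cv2.cvtColor(im,cv2.COLOR_BGR2GRAY).astype(int)
for r in(50,70,110,180,205): print(r,g[r,276:374])
print(g[205:238,325])
E
```

```text
50 [179 187 185 124 109 123 127 130 129 146 126  94  87  86  88  88  87  86
 102 164 173 176 174 176 176 176 176 176 175 172 172 173 175 175 171 167
 166 167 168 173 173 169 167 170 169 167 168 169 167 166 168 170 169 170
 171 168 167 174 171 169 173 175 168 164 169 171 169 169 170 169 171 169
 166 166 167 168 170 173  95  82  87  87  85  89  89  93 159 137 123 125
 120 115 104 147 172 172 167 165]
70 [182 186 186 182 122 110 119 126 130 126 147 124  95  88  86  88  84  88
  74 123 165 172 175 175 172 174 175 174 173 171 172 171 171 171 168 167
 162 165 167 169 172 171 166 164 169 167 168 170 168 168 168 168 168 172
 169 165 169 170 169 171 172 169 166 162 162 169 173 170 170 166 167 164
 167 166 170 170 171 146  91  84  91  88  83  86  91  92 145 131 123 124
 117 115 117 161 165 165 165 165]
110 [174 174 182 188 194 196 134 115 121 125 128 124 159 116  89  88  86  86
  87  86  90 155 170 172 172 170 168 172 172 173 174 172 171 167 166 166
 167 167 166 165 171 171 166 165 165 168 172 171 170 170 169 169 170 170
 176 170 166 172 169 171 170 167 167 165 170 171 171 176 170 171 169 169

[... 347 characters left out ...]
177 169 173 174 174 179 183 174 175 178 173 171 172 175
 176 177 174 170 107  78  86  82  84  84  85 124 127 129 130 126 116 104
 167 186 193 191 189 186 179 179]
205 [179 181 178 181 186 192 193 193 194 195 155 122 122 127 127 129 181 125
  85  80  84  85  87  65 152 174 177 175 174 175 174 176 176 177 172 170
 173 173 175 178 179 179 172 176 174 178 174 175 173 171 171 174 173 176
 178 177 177 176 173 167 169 174 176 181 183 177 173 174 174 169 170 174
 172 171 174 148  85  80  83  82  85  88  91 140 135 129 127 116 105 171
 178 173 174 175 184 187 188 195]
[171 173 173 171 172 169 171 171 171 174 173 171 170 169 168 171 173 169
 130  71  75  84  85  96 143 156 162 180 180 180 177 176 176]
```

View pics/w2c.png

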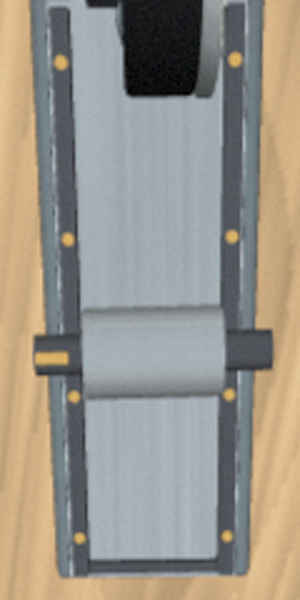

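```bash
python3 - <<'E'
from h import *
np.set_printoptions(precision=2,suppress=True)
c=load('pics/w2.npy');o=c['obs'];P=lambda L,z:toplane(c,L,z,o)
rows=[50,70,110,180,205];L=[294.6,295.2,296.9,298.8,299.7];R=[353.6,353.2,353,351.8,351.3]
a=P(list(zip(L,rows)),38);b=P(list(zip(R,rows)),38);print('w',np.linalg.norm(a-b,axis=1))
m=(a+b)/2; k=np.polyfit(m[:,1],m[:,0],1); ang=np.arctan2(1,k[0]);print(m,'ang',ang)
u=np.array([np.cos(ang),np.sin(ang)])
lip=P([(325.7,222.8)],34)[0][:2]; print('lip',lip)
print('end',P([(290,230.5),(363.5,229)],20),P([(290,230.5),(363.5,229)],10))
f=lambda L:[(265+x/2.5,y/2.5) for x,y in L]
r=P(f([(82,310),(222,305),(85,398),(226,393)]),56); print('roll outline',r,r.mean(0))
j=P(f([(35,355),(272,349)]),50);print('journals',j,j.mean(0),np.linalg.norm(j[0]-j[1]),'ang',np.arctan2(*(j[0]-j[1])[1::-1])-np.pi/2+np.pi)
bx=lambda p:(np.dot(p[:2]-lip,u)-168, np.cross(u,p[:2]-lip))
print('roll bed x,y',bx(r.mean(0)),bx(j.mean(0)))
print('origin',lip+168*u,'dial rear',P([(331,38)],150),bx(P([(331,38)],150)[0]))
# scene/top comparision
for n in('top','scene'):
    t=load('pics/%s0.npy'%n); print(n,proj(t,[[*(lip+168*u),30],[*(lip-12*u),10],[*(lip+403*u),10],[481.3,-284.5,52]]))
E
```

```text
w [62.3  62.29 62.36 62.78 62.58]
[[549.16 116.97  38.  ]
 [552.37  97.45  38.  ]
 [559.74  56.42  38.  ]
 [572.83 -22.93  38.  ]
 [578.02 -53.84  38.  ]] ang 1.738217425244793
lip [582.25 -78.35]
end [[ 539.16 -101.75   20.  ]
 [ 633.25  -84.96   20.  ]] [[ 538.86 -106.2    10.  ]
 [ 635.27  -88.99   10.  ]]
roll outline [[532.87  38.55  56.  ]
 [591.86  49.87  56.  ]
 [539.29   0.8   56.  ]
 [600.61  12.62  56.  ]] [566.16  25.46  56.  ]
journals [[514.59  15.29  50.  ]
 [617.87  34.05  50.  ]] [566.23  24.67  50.  ] 104.97152143937922 ang -1.3910337970259414
roll bed x,y (np.float64(-62.95577683824361), array(-1.43)) (np.float64(-63.748483652956736), array(-1.37))
origin [554.26  87.3 ] dial rear [[553.65 114.57 150.  ]] (np.float64(26.996764946132288), array(-3.94))
top [[271.9  192.72]
 [322.21 184.92]
 [207.28 204.4 ]
 [378.79 212.84]]
scene [[379.78 202.32]
 [327.98 223.66]
 [441.7  184.89]
 [260.1  201.33]]<stdin>:13: DeprecationWarning: Arrays of 2-dimensional vectors are deprecated. Use arrays of 3-dimensional vectors instead. (deprecated in NumPy 2.0)
```

Request:
arm_command([
  {"x":-1.0,"y":-3.5,"z":-1.0,"roll":-0.07},
  {"x":-2.0,"y":-7.0,"z":-2.0,"roll":-0.14},
  {"x":-3.0,"y":-10.5,"z":-3.0,"roll":-0.21},
  {"x":-4.0,"y":-14.0,"z":-4.0,"roll":-0.28},
  {"x":-5.1,"y":-17.5,"z":-5.0,"roll":-0.36},
  {"x":-6.2,"y":-21,"z":-6,"roll":-0.44},
  {"x":-7.3,"y":-24.5,"z":-7,"roll":-0.51},
  {"x":-8.4,"y":-28,"z":-8,"roll":-0.57},
], fingers=0.5)

```text
time: 2.97
tool_pos: [480.2, -285.4, 186.5]
tcp_rot: [3.141, 0.0, 1.152]
contact_force: [0.8, 0.2, 0.8]
grip_width: 46.7
```

Request:
arm_command([
  {"x":0,"y":0,"z":-2,"roll":0},
  {"x":0,"y":0,"z":-4,"roll":0},
  {"x":0,"y":0,"z":-6,"roll":0},
  {"x":0,"y":0,"z":-8,"roll":0},
  {"x":0,"y":0,"z":-9,"roll":0},
  {"x":0,"y":0,"z":-9,"roll":0},
  {"x":0,"y":0,"z":-9,"roll":0},
  {"x":0,"y":0,"z":-9,"roll":0},
])

```text
time: 3.63
tool_pos: [482.3, -283.5, 98.0]
tcp_rot: [3.139, 0.001, 1.157]
contact_force: [-0.3, -0.6, -1.0]
grip_width: 46.1
```

```bash
python3 - <<'E'
from h import *
o=bot.get_obs(); print(o['time'],o['tool_pos'],o['tcp_rot'],o['contact_force'],o['grip_width'])
c=cap('wrist','w3.png'); c['obs']=o; np.save('pics/w3.npy',c,allow_pickle=True)
E
```

```text
3.6333 [ 482.30049748 -283.46522014   97.97109879] [3.13948949e+00 5.55448925e-04 1.15720820e+00] [-0.34678769 -0.5972665  -1.0397993 ] 46.08914924314
```

View pics/w3.png

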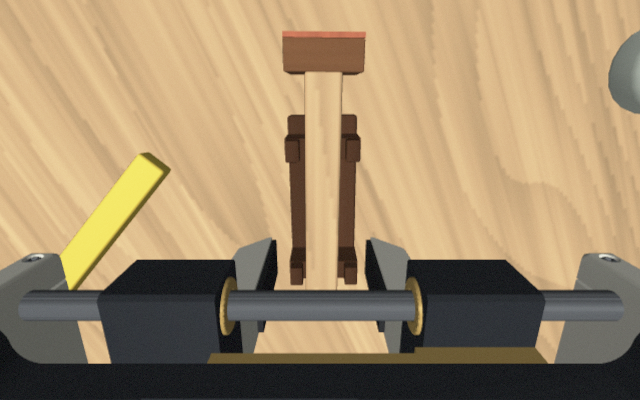

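```bash
python3 - <<'E'
from h import *
np.set_printoptions(precision=2,suppress=True)
c=load('pics/w3.npy');o=c['obs'];im=c['img'];P=lambda L,z:toplane(c,L,z,o)
g=cv2.cvtColor(im,cv2.COLOR_BGR2GRAY).astype(int)
for r in(180,240): print(r,g[r,296:350])
for r in (120,150,180,210,240):
    i=np.where(g[r,285:365]>110)[0]+285; 
    i=i[(i>299)&(i<347)]; e=P([(i[0]-.5,r),(i[-1]+.5,r)],52); m=e.mean(0); print(r,i[0],i[-1],m,np.linalg.norm(e[0]-e[1]))
print(g[25:80,325])
e=P([(324,31.5),(324,73)],52);print('head front/back',e,'grip est',e[0]-115*np.array([np.cos(1.152),np.sin(1.152),0]))
# saddle cheeks
print('cheeks', P([(286,136),(300,136),(345,136),(360,136),(291,262),(357,262)],44))
E
```

```text
180 [ 67  62  68  65  61  59  64  63  63 136 174 186 192 194 194 194 194 195
 196 200 200 205 202 200 199 202 196 198 197 198 197 199 202 196 196 193
 195 196 194 196 197 184 162 116  78  73  70  71  73  70  70  65  70  74]
240 [ 63  65  63  68  63  62  64  62  64  88 169 183 182 180 179 182 184 186
 188 194 199 198 199 195 196 195 194 193 194 195 196 197 200 201 207 207
 207 206 204 203 182 161  96  72  68  70  70  70  69  70  72  68  71  67]
120 305 340 [ 508.55 -223.57   52.  ] 21.282085146133955
150 305 339 [ 501.14 -239.79   52.  ] 21.255953250775246
180 305 339 [ 493.61 -257.05   52.  ] 21.852892780837102
210 306 338 [ 485.64 -275.3    52.  ] 21.199511760003936
240 306 337 [ 476.89 -294.51   52.  ] 21.168595376183227
[185 183 184 182 185 186 165 144 146 146 144 144 119  93  97 100 102 104
 104 103 103 106 105 106 104 105 102 103 104 105 104 106 105 103 106 104
 105 106 105 105 100 101 101 100  99  96 118 166 188 190 189 188 190 189
 192]
head front/back [[ 528.28 -180.38   52.  ]
 [ 519.76 -199.98   52.  ]] grip est [ 481.51 -285.45   52.  ]
cheeks [[ 483.6  -224.04   44.  ]
 [ 491.59 -227.54   44.  ]
 [ 517.27 -238.8    44.  ]
 [ 525.83 -242.56   44.  ]
 [ 449.02 -304.84   44.  ]
 [ 491.49 -323.51   44.  ]]
```

Request:
arm_command([
  {"x":-0.1,"y":-0.1,"z":-1.5,"roll":0},
  {"x":-0.1,"y":-0.1,"z":-3,"roll":0},
  {"x":-0.1,"y":-0.1,"z":-4.5,"roll":0},
  {"x":-0.1,"y":-0.1,"z":-6,"roll":0},
  {"x":-0.1,"y":-0.1,"z":-7,"roll":0},
  {"x":-0.1,"y":-0.1,"z":-7.4,"roll":0},
  {"x":-0.1,"y":-0.1,"z":-7.4,"roll":0},
  {"x":-0.1,"y":-0.1,"z":-7.4,"roll":0},
])

```text
time: 4.35
tool_pos: [481.3, -284.0, 23.5]
tcp_rot: [3.14, 0.0, 1.158]
contact_force: [-0.1, 0.1, -0.1]
grip_width: 46.1
```

Request:
arm_command([
  {"x":0,"y":0,"z":0,"roll":0},
  {"x":0,"y":0,"z":0,"roll":0},
  {"x":0,"y":0,"z":0,"roll":0},
  {"x":0,"y":0,"z":0,"roll":0},
  {"x":0,"y":0,"z":0,"roll":0},
  {"x":0,"y":0,"z":0,"roll":0},
  {"x":0,"y":0,"z":0,"roll":0},
  {"x":0,"y":0,"z":0,"roll":0},
], fingers=0)

```text
time: 5.02
tool_pos: [481.1, -283.9, 23.2]
tcp_rot: [3.141, 0.0, 1.158]
contact_force: [0.5, 0.2, 4.2]
grip_width: 21.9
```

```bash
python3 - <<'E'
from h import *
for i in range(1):
    o=bot.get_obs(); print(o['time'],o['tool_pos'],o['tcp_rot'],o['contact_force'],o['grip_width'])
E
```

```text
5.0167 [ 481.10554157 -283.89852958   23.17177184] [3.14063241e+00 2.41971017e-04 1.15785462e+00] [0.50150359 0.15659526 4.21350373] 21.887306049383582
```

Request:
arm_command([
  {"x":0,"y":0,"z":1,"roll":0},
  {"x":0,"y":0,"z":2.5,"roll":0},
  {"x":0,"y":0,"z":4.5,"roll":0},
  {"x":0,"y":0,"z":6.5,"roll":0},
  {"x":0,"y":0,"z":8,"roll":0},
  {"x":0,"y":0,"z":8,"roll":0},
  {"x":0,"y":0,"z":8,"roll":0},
  {"x":0,"y":0,"z":8,"roll":0},
])

```text
time: 5.68
tool_pos: [480.2, -283.2, 101.8]
tcp_rot: [-3.14, -0.0, 1.158]
contact_force: [0.1, 0.1, -1.2]
grip_width: 21.7
```

Request:
arm_command([
  {"x":1.4,"y":2.0,"z":0,"roll":0.073},
  {"x":2.8,"y":4.0,"z":0,"roll":0.147},
  {"x":4.1,"y":5.9,"z":0,"roll":0.22},
  {"x":5.5,"y":7.9,"z":0,"roll":0.293},
  {"x":6.9,"y":9.8,"z":0,"roll":0.367},
  {"x":8.2,"y":11.8,"z":0,"roll":0.44},
  {"x":9.6,"y":13.8,"z":0,"roll":0.513},
  {"x":10.9,"y":15.7,"z":0,"roll":0.587},
])

```text
time: 6.35
tool_pos: [589.5, -125.2, 100.9]
tcp_rot: [-3.139, -0.002, 1.748]
contact_force: [-0.2, -0.2, -0.5]
grip_width: 22.1
```

Request:
arm_command([
  {"x":0,"y":0,"z":0,"roll":0},
  {"x":0,"y":0,"z":0,"roll":0},
  {"x":0,"y":0,"z":0,"roll":0},
  {"x":0,"y":0,"z":0,"roll":0},
])

```text
time: 6.68
tool_pos: [589.0, -127.4, 102.0]
tcp_rot: [-3.14, -0.001, 1.743]
contact_force: [-0.2, 0.2, -1.3]
grip_width: 21.5
```

```bash
python3 - <<'E'
from h import *
o=bot.get_obs(); print(o['time'],o['tool_pos'],o['tcp_rot'],o['contact_force'],o['grip_width'])
c=cap('wrist','w4.png'); c['obs']=o; np.save('pics/w4.npy',c,allow_pickle=True)
E
```

```text
6.6833 [ 588.98995165 -127.43420978  102.01030822] [-3.14020167e+00 -5.13542965e-04  1.74306279e+00] [-0.18304726  0.24461651 -1.26968213] 21.456734633464286
```

View pics/w4.png

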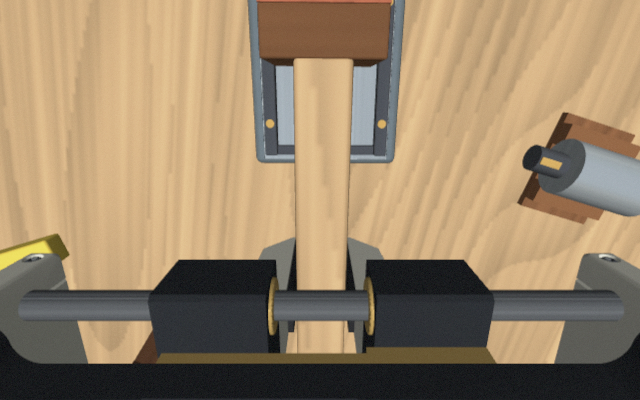

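```bash
python3 - <<'E'
from h import *
np.set_printoptions(precision=2,suppress=True)
c=load('pics/w4.npy');o=c['obs'];im=c['img'];P=lambda L,z:toplane(c,L,z,o)
g=cv2.cvtColor(im,cv2.COLOR_BGR2GRAY).astype(int)
print(g[75,288:358]);print(g[220,288:358]);print(g[20,250:400]);print(g[130,255:400])
E
```

```text
[172 173 174 175 174 141 159 176 181 188 194 196 196 199 197 197 194 194
 193 191 187 189 185 186 179 180 179 180 179 180 176 178 175 176 178 178
 181 181 183 182 182 184 183 185 187 187 188 190 189 193 189 193 194 191
 194 193 194 195 193 189 187 177 167 160 124 141 173 179 170 173]
[189 188 188 187 183 175 168 131 151 166 174 181 184 185 184 186 185 187
 185 185 189 189 194 194 194 197 196 194 194 191 193 191 190 191 188 187
 188 189 186 186 189 189 187 186 188 189 188 186 187 187 187 190 189 189
 187 187 180 169 160 120 158 171 167 168 162 164 167 164 164 167]
[111 115 121 124 126 123 124  93  87  95 101 104 100 101 100 103 102 103
 102 103 102 102 102 102 102  98 105 101 100 102 102 101 102 101  99 100
 101 101 102 102 103 100 100 102 102 102 100 101 101  99 101 102 101 103
  99 101  99  98  99 101 100 100  99 101 100  98  98  99 102 103 100  98
  99  99  99  99 100 101 100  99  98  98  94  98 101  99  97  98 101  99
  98  97 102  98 100 100  99 101  98 101  99  97  96  99  99  98  98  99
  96  98  96  99  99  98  97  96  94  96  96 100  98 100  96  98  98  98
  97  96  96  94  99  98  97  97  97  97  97  97  90  84  86  82  85  96
 130 128 129 123 126 124]
[123 111 118 125 130 131 129 128 147 124  91  86  82  86  83  83  87  88
  87  86  82  51  64 156 173 172 177 178 178 179 176 174 175 176 172 174
 174 178 178 136 162 175 183 192 195 194 196 195 193 194 193 190 191 195
 194 194 195 199 197 192 192 185 181 177 175 175 173 177 175 177 179 179
 180 181 182 183 186 185 186 188 190 189 192 190 193 194 193 196 195 194
 192 188 182 167 161 130 146 177 180 171 174 177 177 176 174 170 171 173
 173 172 171 170 171 172 172 172 171 172 108  45  71  82  83  86  84  85
  84  84  85  87  89  83 125 132 131 129 128 120 115 110  93 155 170 172
 171]
```

```bash
python3 - <<'E'
import cv2
a=cv2.imread('pics/w4.png'); cv2.imwrite('pics/w4c.png',cv2.resize(a[0:170,240:410],None,fx=3.5,fy=3.5,interpolation=cv2.INTER_CUBIC))
E
```

```text
(no output)
```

View pics/w4c.png

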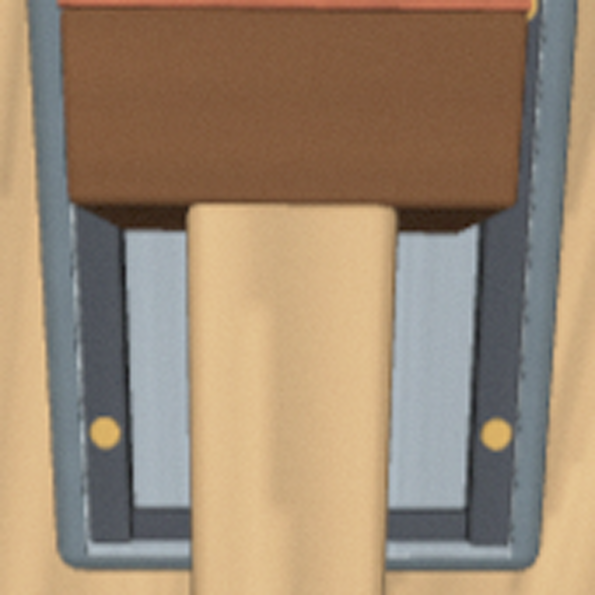

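```bash
python3 - <<'E'
from h import *
np.set_printoptions(precision=2,suppress=True)
c=load('pics/w4.npy');o=c['obs'];P=lambda L,z:toplane(c,L,z,o)
h=P([(321.2,220),(322.2,130),(322.8,75),(323.3,20),(324.3,2.5)],130);print(h)
d=h[3]-h[0];print('ang pusher',np.arctan2(d[1],d[0]),'tool yaw',o['tcp_rot'][2])
b=P([(277.5,130),(373,130)],38);print(b,b.mean(0),np.linalg.norm(b[0]-b[1]))
s=P([(240+105/3.5,433/3.5),(240+496/3.5,433/3.5)],38);print(s,s.mean(0))
l=P([(325.5,145.5)],34)
print('lip',l)
ang=1.738;u=np.array([np.cos(ang),np.sin(ang)]);n=np.array([-u[1],u[0]])
for p in (*h,b.mean(0),s.mean(0),[566.2,24.7]): 
    q=np.array(p[:2])-[582.25,-78.35]; print('bed x %.1f y %.1f'%(q@u-168,q@n))
E
```

```text
[[582.74 -96.06 130.  ]
 [576.78 -59.82 130.  ]
 [573.58 -40.4  130.  ]
 [570.63 -22.72 130.  ]
 [570.03 -17.37 130.  ]]
ang pusher 1.7344161364250557 tool yaw 1.743062794553767
[[550.27 -75.12  38.  ]
 [611.36 -64.43  38.  ]] [580.81 -69.77  38.  ] 62.01804128964994
[[544.96 -71.97  38.  ]
 [616.02 -59.55  38.  ]] [580.49 -65.76  38.  ]
lip [[582.92 -80.28  34.  ]]
bed x -185.5 y 2.5
bed x -148.8 y 2.3
bed x -129.1 y 2.2
bed x -111.2 y 2.2
bed x -105.8 y 1.9
bed x -159.3 y -0.0
bed x -155.3 y -0.4
bed x -63.7 y -1.3
```

Request:
arm_command([
  {"x":0.25,"y":0,"z":-1.5,"roll":0},
  {"x":0.25,"y":0,"z":-3,"roll":0},
  {"x":0.25,"y":0,"z":-4.5,"roll":0},
  {"x":0.25,"y":0,"z":-5.2,"roll":0},
  {"x":0.25,"y":0,"z":-5.5,"roll":0},
  {"x":0.25,"y":0,"z":-5.5,"roll":0},
  {"x":0.25,"y":0,"z":-5.5,"roll":0},
  {"x":0.25,"y":0,"z":-5.5,"roll":0},
])

```text
time: 7.4
tool_pos: [592.9, -127.0, 48.7]
tcp_rot: [3.14, 0.001, 1.745]
contact_force: [0.7, -0.4, -1.1]
grip_width: 21.9
```

```bash
python3 - <<'E'
from h import *
o=bot.get_obs(); print(o['time'],o['tool_pos'],o['tcp_rot'],o['contact_force'],o['grip_width'])
c=cap('wrist','w5.png'); c['obs']=o; np.save('pics/w5.npy',c,allow_pickle=True)
c=cap('scene','s5.png')
cv2.imwrite('pics/s5c.png',cv2.resize(c['img'][150:250,290:460],None,fx=4,fy=4,interpolation=cv2.INTER_CUBIC))
E
```

```text
7.4 [ 592.86794629 -127.03695558   48.69098735] [3.14006300e+00 8.38128920e-04 1.74453687e+00] [ 0.7109371  -0.42535784 -1.05524558] 21.900410999704523
```

View pics/w5.png

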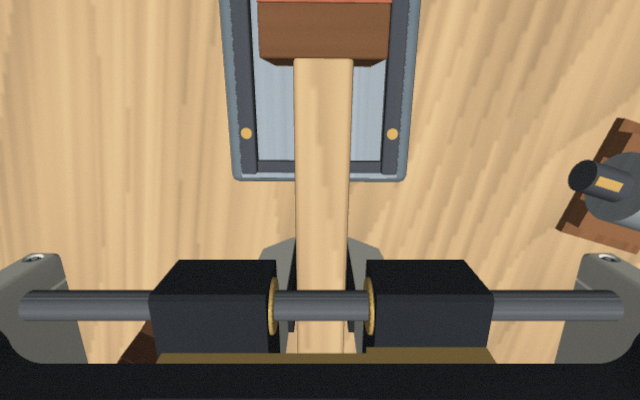

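View pics/s5c.png

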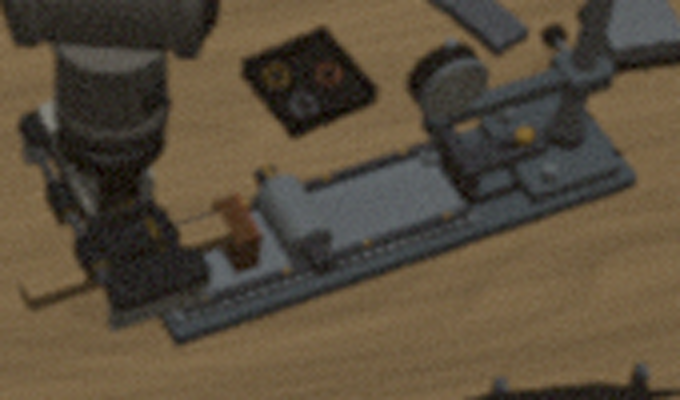

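Request:
arm_command([
  {"x":-0.05,"y":0.17,"z":-0.1,"roll":0},
  {"x":-0.1,"y":0.35,"z":-0.15,"roll":0},
  {"x":-0.15,"y":0.52,"z":-0.15,"roll":0},
  {"x":-0.2,"y":0.7,"z":-0.15,"roll":0},
  {"x":-0.24,"y":0.87,"z":-0.15,"roll":0},
  {"x":-0.28,"y":1.05,"z":-0.15,"roll":0},
  {"x":-0.31,"y":1.2,"z":-0.15,"roll":0},
  {"x":-0.33,"y":1.35,"z":-0.15,"roll":0},
])

```text
time: 8.17
tool_pos: [589.0, -113.0, 46.3]
tcp_rot: [3.141, 0.0, 1.745]
contact_force: [0.6, -0.5, -0.4]
grip_width: 21.5
```

Request:
arm_command([
  {"x":-0.02,"y":0.13,"z":0,"roll":0},
  {"x":-0.04,"y":0.26,"z":0,"roll":0},
  {"x":-0.06,"y":0.39,"z":0,"roll":0},
  {"x":-0.09,"y":0.52,"z":0,"roll":0},
  {"x":-0.11,"y":0.65,"z":0,"roll":0},
  {"x":-0.13,"y":0.78,"z":0,"roll":0},
  {"x":-0.15,"y":0.91,"z":0,"roll":0},
  {"x":-0.18,"y":1.04,"z":0,"roll":0},
])

```text
time: 8.83
tool_pos: [587.2, -102.7, 46.3]
tcp_rot: [3.141, 0.0, 1.745]
contact_force: [0.0, 0.1, -0.5]
grip_width: 21.9
```

```bash
python3 - <<'E'
from h import *
o=bot.get_obs(); print(o['time'],o['tool_pos'],o['tcp_rot'],o['contact_force'],o['grip_width'])
c=cap('scene','s6.png')
cv2.imwrite('pics/s6c.png',cv2.resize(c['img'][150:250,290:460],None,fx=4,fy=4,interpolation=cv2.INTER_CUBIC))
E
```

```text
8.8333 [ 587.21830111 -102.70384733   46.25237744] [3.14148237e+00 2.52792341e-05 1.74473057e+00] [ 0.03828618  0.09918808 -0.54474276] 21.925005156921376
```

View pics/s6c.png

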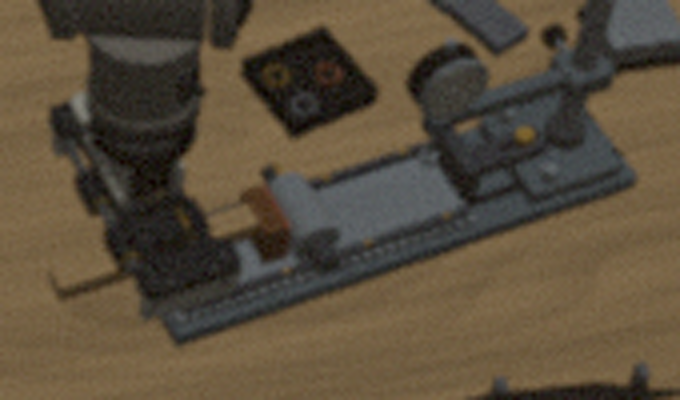

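Request:
arm_command([
  {"x":-0.02,"y":0.14,"z":0,"roll":0},
  {"x":-0.05,"y":0.3,"z":0,"roll":0},
  {"x":-0.08,"y":0.48,"z":0,"roll":0},
  {"x":-0.11,"y":0.67,"z":0,"roll":0},
  {"x":-0.14,"y":0.86,"z":0,"roll":0},
  {"x":-0.18,"y":1.06,"z":0,"roll":0},
  {"x":-0.21,"y":1.26,"z":0,"roll":0},
  {"x":-0.25,"y":1.46,"z":0,"roll":0},
])

```text
time: 9.55
tool_pos: [584.7, -88.0, 46.3]
tcp_rot: [3.141, 0.0, 1.745]
contact_force: [0.5, 0.0, -1.0]
grip_width: 21.8
```

Request:
arm_command([
  {"x":-0.03,"y":0.2,"z":0,"roll":0},
  {"x":-0.07,"y":0.4,"z":0,"roll":0},
  {"x":-0.1,"y":0.6,"z":0,"roll":0},
  {"x":-0.13,"y":0.8,"z":0,"roll":0},
  {"x":-0.17,"y":1.0,"z":0,"roll":0},
  {"x":-0.2,"y":1.2,"z":0,"roll":0},
  {"x":-0.24,"y":1.4,"z":0,"roll":0},
  {"x":-0.27,"y":1.6,"z":0,"roll":0},
])

```text
time: 10.22
tool_pos: [582.0, -72.0, 46.2]
tcp_rot: [3.142, -0.0, 1.745]
contact_force: [-0.2, 0.1, -0.6]
grip_width: 21.7
```

```bash
python3 - <<'E'
from h import *
o=bot.get_obs(); print(o['time'],o['tool_pos'],o['tcp_rot'],o['contact_force'],o['grip_width'])
c=cap('scene','s7.png')
cv2.imwrite('pics/s7c.png',cv2.resize(c['img'][150:250,290:460],None,fx=4,fy=4,interpolation=cv2.INTER_CUBIC))
c=cap('wrist','w7.png')
E
```

```text
10.2167 [581.98983669 -71.99021426  46.23506179] [ 3.14150797e+00 -1.32369823e-06  1.74486015e+00] [-0.19009222  0.05901804 -0.56955981] 21.711011643910215
```

View pics/s7c.png

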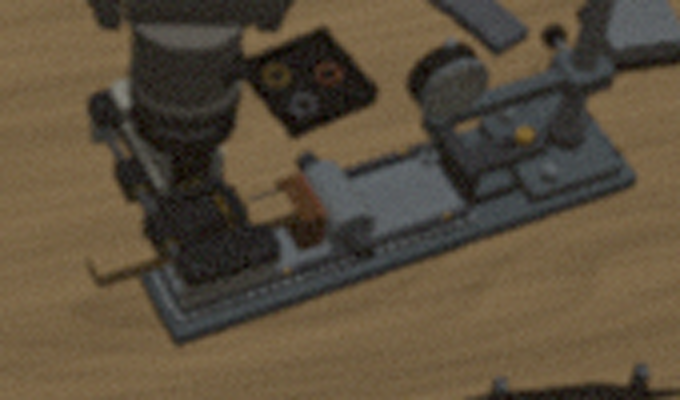

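View pics/w7.png

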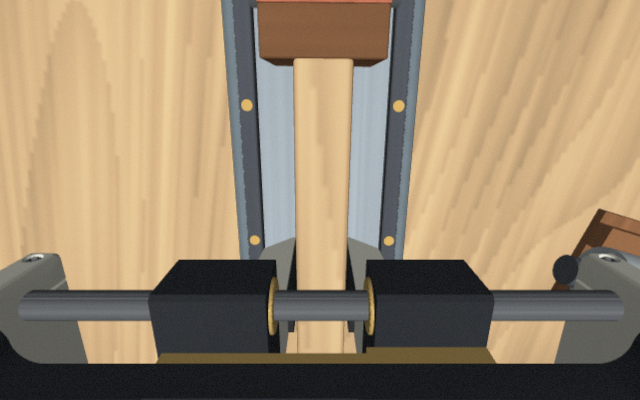

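Request:
arm_command([
  {"x":-0.03,"y":0.2,"z":0,"roll":0},
  {"x":-0.07,"y":0.4,"z":0,"roll":0},
  {"x":-0.1,"y":0.6,"z":0,"roll":0},
  {"x":-0.13,"y":0.8,"z":0,"roll":0},
  {"x":-0.17,"y":1.0,"z":0,"roll":0},
  {"x":-0.2,"y":1.2,"z":0,"roll":0},
  {"x":-0.24,"y":1.4,"z":0,"roll":0},
  {"x":-0.27,"y":1.6,"z":0,"roll":0},
])

```text
time: 10.98
tool_pos: [579.3, -56.0, 46.2]
tcp_rot: [3.141, 0.0, 1.745]
contact_force: [0.1, -0.9, -0.5]
grip_width: 21.8
```

Request:
arm_command([
  {"x":-0.03,"y":0.2,"z":0,"roll":0},
  {"x":-0.07,"y":0.4,"z":0,"roll":0},
  {"x":-0.1,"y":0.6,"z":0,"roll":0},
  {"x":-0.13,"y":0.8,"z":0,"roll":0},
  {"x":-0.17,"y":1.0,"z":0,"roll":0},
  {"x":-0.2,"y":1.2,"z":0,"roll":0},
  {"x":-0.24,"y":1.4,"z":0,"roll":0},
  {"x":-0.27,"y":1.6,"z":0,"roll":0},
])

```text
time: 11.65
tool_pos: [576.6, -40.0, 46.3]
tcp_rot: [3.142, 0.0, 1.745]
contact_force: [-0.8, -1.3, -0.7]
grip_width: 21.8
```

Request:
arm_command([
  {"x":-0.03,"y":0.2,"z":0,"roll":0},
  {"x":-0.07,"y":0.39,"z":0,"roll":0},
  {"x":-0.1,"y":0.57,"z":0,"roll":0},
  {"x":-0.13,"y":0.74,"z":0,"roll":0},
  {"x":-0.15,"y":0.9,"z":0,"roll":0},
  {"x":-0.17,"y":1.05,"z":0,"roll":0},
  {"x":-0.2,"y":1.2,"z":0,"roll":0},
  {"x":-0.22,"y":1.34,"z":0,"roll":0},
])

```text
time: 12.32
tool_pos: [574.4, -26.6, 46.3]
tcp_rot: [3.141, -0.0, 1.745]
contact_force: [-0.1, 0.4, -0.6]
grip_width: 21.9
```

```bash
python3 - <<'E'
from h import *
o=bot.get_obs(); print(o['time'],o['tool_pos'],o['tcp_rot'],o['contact_force'],o['grip_width'])
c=cap('scene','s8.png')
cv2.imwrite('pics/s8c.png',cv2.resize(c['img'][150:250,290:460],None,fx=4,fy=4,interpolation=cv2.INTER_CUBIC))
c=cap('wrist','w8.png')
E
```

```text
12.3167 [574.40391426 -26.64430274  46.26032677] [ 3.14148631e+00 -1.94405545e-06  1.74477635e+00] [-0.14388292  0.4109207  -0.62477653] 21.91627824585962
```

View pics/s8c.png

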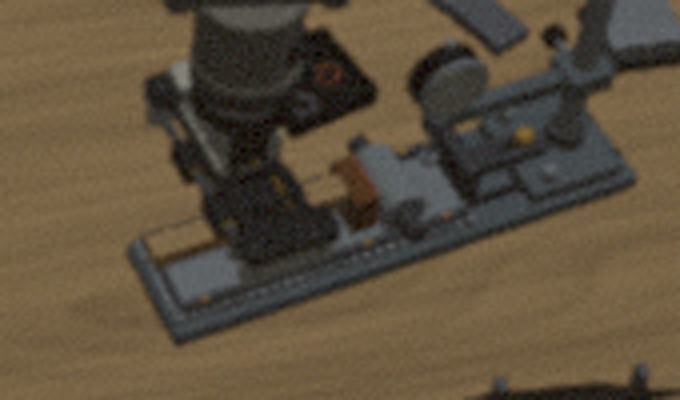

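View pics/w8.png

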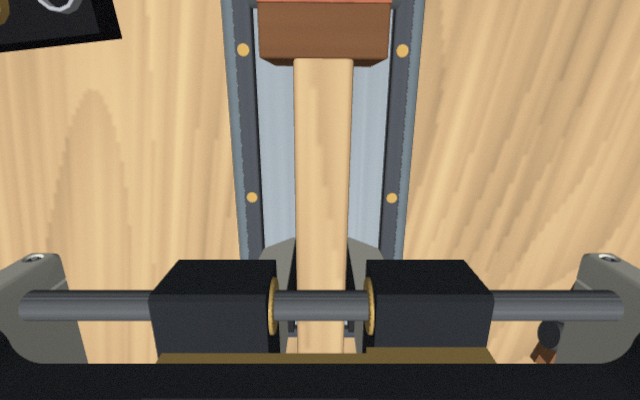

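Request:
arm_command([
  {"x":-0.03,"y":0.15,"z":0,"roll":0},
  {"x":-0.05,"y":0.3,"z":0,"roll":0},
  {"x":-0.07,"y":0.45,"z":0,"roll":0},
  {"x":-0.1,"y":0.6,"z":0,"roll":0},
  {"x":-0.12,"y":0.75,"z":0,"roll":0},
  {"x":-0.15,"y":0.9,"z":0,"roll":0},
  {"x":-0.17,"y":1.04,"z":0,"roll":0},
  {"x":-0.2,"y":1.18,"z":0,"roll":0},
])

```text
time: 13.08
tool_pos: [572.4, -14.8, 46.3]
tcp_rot: [3.141, 0.0, 1.745]
contact_force: [-0.2, 0.6, -0.7]
grip_width: 21.4
```

Request:
arm_command([
  {"x":-0.02,"y":0.12,"z":0,"roll":0},
  {"x":-0.04,"y":0.24,"z":0,"roll":0},
  {"x":-0.06,"y":0.36,"z":0,"roll":0},
  {"x":-0.08,"y":0.46,"z":0,"roll":0},
])

```text
time: 13.42
tool_pos: [571.6, -10.3, 46.2]
tcp_rot: [3.142, -0.0, 1.745]
contact_force: [-0.0, -0.1, -0.2]
grip_width: 21.9
```

```bash
python3 - <<'E'
from h import *
o=bot.get_obs(); print(o['time'],o['tool_pos'],o['tcp_rot'],o['contact_force'],o['grip_width'])
c=cap('scene','s9.png')
cv2.imwrite('pics/s9c.png',cv2.resize(c['img'][150:220,360:460],None,fx=7,fy=7,interpolation=cv2.INTER_CUBIC))
E
```

```text
13.4167 [571.59859214 -10.25654373  46.22745264] [ 3.14155679e+00 -2.61166586e-05  1.74478922e+00] [-0.02534203 -0.11057249 -0.19892544] 21.92681225779469
```

View pics/s9c.png

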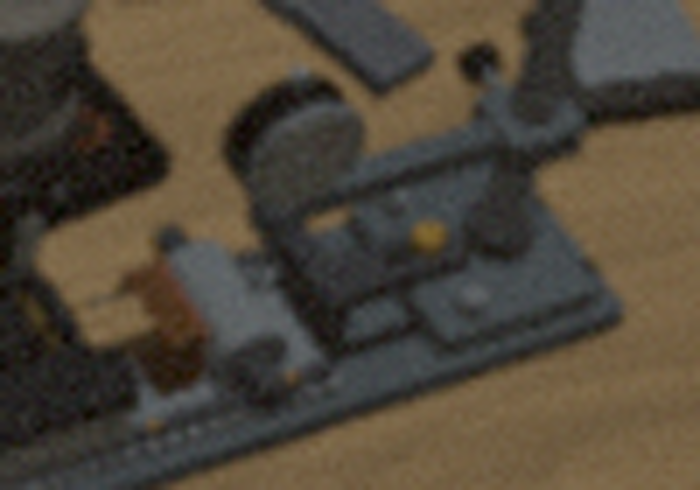

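Request:
arm_command([
  {"x":-0.02,"y":0.1,"z":0,"roll":0},
  {"x":-0.03,"y":0.2,"z":0,"roll":0},
  {"x":-0.05,"y":0.3,"z":0,"roll":0},
  {"x":-0.07,"y":0.4,"z":0,"roll":0},
])

```text
time: 13.8
tool_pos: [571.2, -6.6, 46.4]
tcp_rot: [3.141, 0.001, 1.745]
contact_force: [0.3, -1.6, -0.2]
grip_width: 21.5
```

Request:
arm_command([
  {"x":-0.01,"y":0.08,"z":0,"roll":0},
  {"x":-0.03,"y":0.16,"z":0,"roll":0},
  {"x":-0.04,"y":0.24,"z":0,"roll":0},
  {"x":-0.05,"y":0.32,"z":0,"roll":0},
])

```text
time: 14.13
tool_pos: [570.4, -3.2, 46.3]
tcp_rot: [3.141, 0.0, 1.745]
contact_force: [0.5, -1.4, 0.0]
grip_width: 21.7
```

Request:
arm_command([
  {"x":-0.01,"y":0.08,"z":0,"roll":0},
  {"x":-0.03,"y":0.16,"z":0,"roll":0},
  {"x":-0.04,"y":0.24,"z":0,"roll":0},
  {"x":-0.05,"y":0.32,"z":0,"roll":0},
])

```text
time: 14.47
tool_pos: [569.9, 0.1, 46.2]
tcp_rot: [-3.142, -0.0, 1.745]
contact_force: [0.4, -1.0, -0.7]
grip_width: 21.8
```

Request:
arm_command([
  {"x":-0.01,"y":0.05,"z":0,"roll":0},
  {"x":-0.02,"y":0.1,"z":0,"roll":0},
  {"x":-0.02,"y":0.14,"z":0,"roll":0},
  {"x":-0.03,"y":0.18,"z":0,"roll":0},
])

```text
time: 14.8
tool_pos: [569.6, 1.8, 46.3]
tcp_rot: [3.141, 0.0, 1.745]
contact_force: [0.3, -1.0, -0.1]
grip_width: 21.5
```

```bash
python3 - <<'E'
from h import *
o=bot.get_obs(); print(o['time'],o['tool_pos'],o['tcp_rot'],o['contact_force'],o['moment'])
c=cap('scene','s10.png')
cv2.imwrite('pics/s10c.png',cv2.resize(c['img'][150:220,360:460],None,fx=7,fy=7,interpolation=cv2.INTER_CUBIC))
E
```

```text
14.8 [569.6392026    1.84653008  46.25251528] [3.14145501e+00 2.26853877e-05 1.74479255e+00] [ 0.2751229  -0.95243274 -0.0723935 ] [-0.15510145 -0.18176505  0.03076182]
```

View pics/s10c.png

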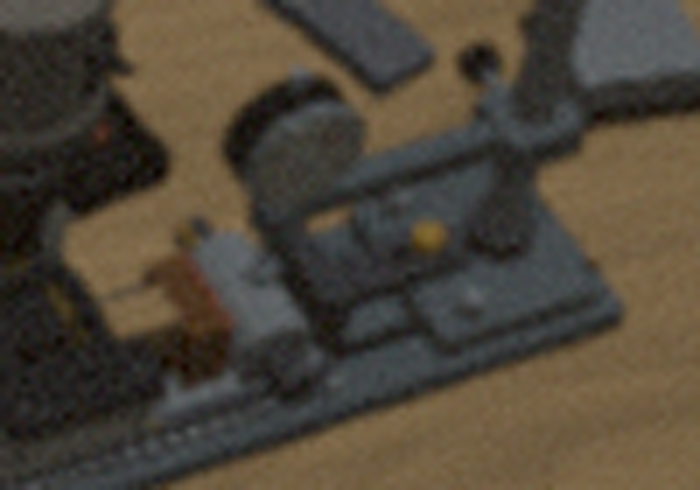

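Request:
arm_command([
  {"x":-0.01,"y":0.04,"z":0,"roll":0},
  {"x":-0.01,"y":0.08,"z":0,"roll":0},
  {"x":-0.02,"y":0.12,"z":0,"roll":0},
])

```text
time: 15.1
tool_pos: [569.4, 3.0, 46.3]
tcp_rot: [3.141, 0.0, 1.745]
contact_force: [0.2, -1.8, -0.4]
grip_width: 22.1
```

Request:
arm_command([
  {"x":-0.01,"y":0.04,"z":0,"roll":0},
  {"x":-0.01,"y":0.08,"z":0,"roll":0},
  {"x":-0.02,"y":0.12,"z":0,"roll":0},
])

```text
time: 15.35
tool_pos: [569.2, 4.2, 46.3]
tcp_rot: [3.141, 0.0, 1.745]
contact_force: [1.1, -1.2, 0.1]
grip_width: 21.8
```

Request:
arm_command([
  {"x":-0.01,"y":0.04,"z":0,"roll":0},
  {"x":-0.01,"y":0.08,"z":0,"roll":0},
  {"x":-0.02,"y":0.12,"z":0,"roll":0},
])

```text
time: 15.6
tool_pos: [569.0, 5.4, 46.2]
tcp_rot: [3.142, -0.0, 1.745]
contact_force: [-0.3, -0.5, -1.3]
grip_width: 21.7
```

Request:
arm_command([
  {"x":-0.01,"y":0.04,"z":0,"roll":0},
  {"x":-0.01,"y":0.08,"z":0,"roll":0},
  {"x":-0.02,"y":0.12,"z":0,"roll":0},
])

```text
time: 15.85
tool_pos: [568.8, 6.7, 46.2]
tcp_rot: [3.142, 0.0, 1.745]
contact_force: [-0.8, -1.5, -0.7]
grip_width: 21.9
```

Request:
arm_command([
  {"x":-0.01,"y":0.04,"z":0,"roll":0},
  {"x":-0.01,"y":0.08,"z":0,"roll":0},
  {"x":-0.02,"y":0.12,"z":0,"roll":0},
])

```text
time: 16.1
tool_pos: [568.6, 7.9, 46.2]
tcp_rot: [3.141, -0.0, 1.745]
contact_force: [0.2, -1.5, 0.0]
grip_width: 21.7
```

Request:
arm_command([
  {"x":-0.01,"y":0.04,"z":0,"roll":0},
  {"x":-0.01,"y":0.08,"z":0,"roll":0},
])

```text
time: 16.27
tool_pos: [568.5, 8.6, 46.2]
tcp_rot: [3.142, -0.0, 1.745]
contact_force: [-0.5, -1.7, -0.2]
grip_width: 21.9
```

Request:
arm_command([
  {"x":-0.01,"y":0.04,"z":0,"roll":0},
  {"x":-0.01,"y":0.08,"z":0,"roll":0},
])

```text
time: 16.43
tool_pos: [568.4, 9.4, 46.2]
tcp_rot: [3.142, 0.0, 1.745]
contact_force: [0.3, -1.4, 0.1]
grip_width: 22.2
```

Request:
arm_command([
  {"x":0,"y":0.04,"z":0,"roll":0},
  {"x":-0.01,"y":0.08,"z":0,"roll":0},
])

```text
time: 16.6
tool_pos: [568.6, 9.7, 46.4]
tcp_rot: [3.141, 0.001, 1.745]
contact_force: [0.6, -5.6, -0.2]
grip_width: 22.1
```

Request:
arm_command([
  {"x":0,"y":0,"z":0,"roll":0},
  {"x":0,"y":0,"z":0,"roll":0},
])

```text
time: 16.77
tool_pos: [568.6, 9.7, 46.4]
tcp_rot: [3.141, 0.001, 1.745]
contact_force: [1.3, -5.4, -0.1]
grip_width: 22.0
```

Request:
arm_command([
  {"x":0,"y":0,"z":0,"roll":0},
  {"x":0,"y":0,"z":0,"roll":0},
])

```text
time: 16.93
tool_pos: [568.6, 9.7, 46.4]
tcp_rot: [3.141, 0.001, 1.745]
contact_force: [1.0, -4.7, -0.7]
grip_width: 22.0
```

Request:
arm_command([
  {"x":0,"y":0.01,"z":0,"roll":0},
  {"x":0,"y":0.01,"z":0,"roll":0},
  {"x":0,"y":0.01,"z":0,"roll":0},
  {"x":0,"y":0.01,"z":0,"roll":0},
  {"x":0,"y":0.01,"z":0,"roll":0},
  {"x":0,"y":0.01,"z":0,"roll":0},
])

```text
time: 17.43
tool_pos: [568.6, 9.7, 46.4]
tcp_rot: [3.141, 0.001, 1.745]
contact_force: [0.3, -5.7, 0.8]
grip_width: 21.5
```

Request:
arm_command([
  {"x":0,"y":0,"z":0,"roll":0},
  {"x":0,"y":0,"z":0,"roll":0},
  {"x":0,"y":0,"z":0,"roll":0},
  {"x":0,"y":0,"z":0,"roll":0},
  {"x":0,"y":0,"z":0,"roll":0},
  {"x":0,"y":0,"z":0,"roll":0},
  {"x":0,"y":0,"z":0,"roll":0},
  {"x":0,"y":0,"z":0,"roll":0},
])

```text
time: 18.1
tool_pos: [568.5, 9.7, 46.4]
tcp_rot: [3.141, 0.001, 1.745]
contact_force: [0.7, -5.0, 0.2]
grip_width: 21.9
```

```bash
python3 - <<'E'
from h import *
o=bot.get_obs(); print(o['time'],o['tool_pos'],o['tcp_rot'],o['contact_force'],o['moment'])
c=cap('scene','s11.png'); np.save('pics/s11.npy',c,allow_pickle=True)
cv2.imwrite('pics/s11c.png',cv2.resize(c['img'][150:220,360:460],None,fx=7,fy=7,interpolation=cv2.INTER_CUBIC))
c=cap('wrist','w11.png')
E
```

```text
18.1 [568.54537677   9.72292943  46.37733025] [3.14114073e+00 8.03314262e-04 1.74471503e+00] [ 0.74006988 -5.03046636  0.22647472] [-0.97711762 -0.16454843  0.06906137]
```

View pics/s11c.png

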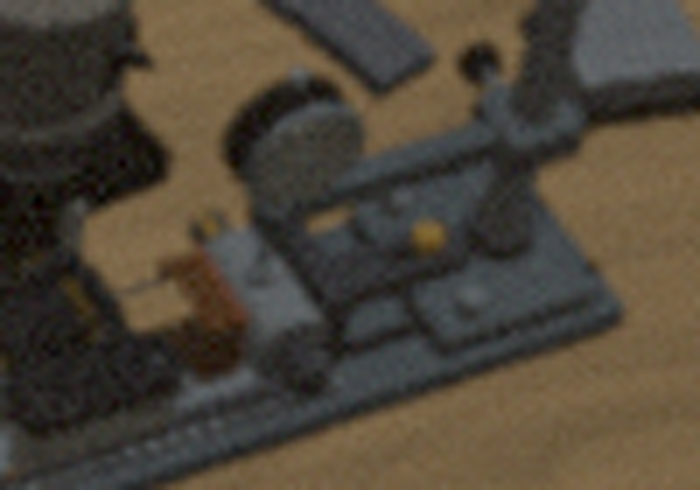

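View pics/w11.png

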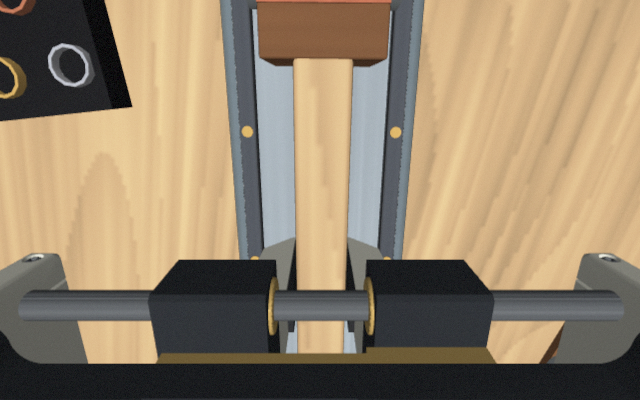

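Request:
arm_command([
  {"x":0,"y":0.01,"z":0,"roll":0},
  {"x":0,"y":0.01,"z":0,"roll":0},
  {"x":0,"y":0.01,"z":0,"roll":0},
  {"x":0,"y":0.01,"z":0,"roll":0},
])

```text
time: 18.53
tool_pos: [568.6, 9.8, 46.4]
tcp_rot: [3.141, 0.001, 1.745]
contact_force: [0.4, -6.1, -0.3]
grip_width: 21.7
```

Request:
arm_command([
  {"x":0,"y":0,"z":0,"roll":0},
  {"x":0,"y":0,"z":0,"roll":0},
  {"x":0,"y":0,"z":0,"roll":0},
  {"x":0,"y":0,"z":0,"roll":0},
  {"x":0,"y":0,"z":0,"roll":0},
  {"x":0,"y":0,"z":0,"roll":0},
  {"x":0,"y":0,"z":0,"roll":0},
  {"x":0,"y":0,"z":0,"roll":0},
])

```text
time: 19.2
tool_pos: [568.6, 9.8, 46.4]
tcp_rot: [3.141, 0.001, 1.745]
contact_force: [0.2, -6.1, 0.4]
grip_width: 21.6
```

Request:
arm_command([
  {"x":0.01,"y":-0.05,"z":0,"roll":0},
  {"x":0.02,"y":-0.12,"z":0,"roll":0},
  {"x":0.05,"y":-0.3,"z":0,"roll":0},
  {"x":0.1,"y":-0.6,"z":0,"roll":0},
  {"x":0.17,"y":-1.0,"z":0,"roll":0},
  {"x":0.27,"y":-1.6,"z":0,"roll":0},
  {"x":0.4,"y":-2.4,"z":0,"roll":0},
  {"x":0.55,"y":-3.2,"z":0,"roll":0},
])

```text
time: 19.87
tool_pos: [573.9, -22.4, 46.2]
tcp_rot: [3.142, -0.0, 1.745]
contact_force: [0.0, -0.2, -0.6]
grip_width: 22.2
```

```bash
python3 - <<'E'
from h import *
o=bot.get_obs(); print(o['time'],o['tool_pos'],o['tcp_rot'],o['contact_force'],o['moment'])
c=cap('scene','s12.png'); np.save('pics/s12.npy',c,allow_pickle=True)
cv2.imwrite('pics/s12c.png',cv2.resize(c['img'][150:220,360:460],None,fx=7,fy=7,interpolation=cv2.INTER_CUBIC))
E
```

```text
19.8667 [573.93674649 -22.3637551   46.22528619] [ 3.14152487e+00 -9.78071887e-06  1.74491726e+00] [ 0.0461833  -0.16089355 -0.62020324] [-0.04648886 -0.07231508  0.00845639]
```

View pics/s12c.png

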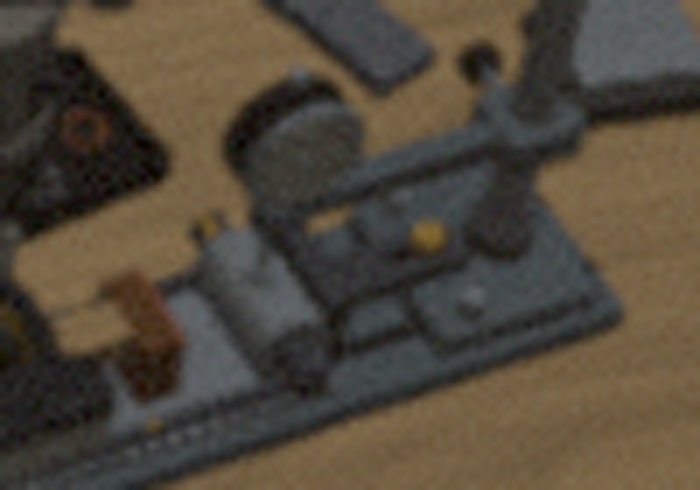

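Request:
arm_command([
  {"x":0.2,"y":-1.2,"z":0.2,"roll":0},
  {"x":0.4,"y":-2.6,"z":1.0,"roll":0},
  {"x":0.7,"y":-4.2,"z":2.2,"roll":0},
  {"x":1.0,"y":-6,"z":3.4,"roll":0},
  {"x":1.2,"y":-7.6,"z":4.5,"roll":0},
  {"x":1.4,"y":-9,"z":5.3,"roll":0},
  {"x":1.6,"y":-10.2,"z":5.65,"roll":0},
  {"x":1.6,"y":-10.51,"z":5.65,"roll":0},
])

```text
time: 20.58
tool_pos: [590.7, -129.4, 103.9]
tcp_rot: [3.139, 0.002, 1.743]
contact_force: [0.1, 0.3, -0.2]
grip_width: 21.8
```

Request:
arm_command([
  {"x":-1.4,"y":-2.0,"z":0,"roll":-0.073},
  {"x":-2.8,"y":-4.0,"z":0,"roll":-0.147},
  {"x":-4.1,"y":-5.9,"z":0,"roll":-0.22},
  {"x":-5.5,"y":-7.9,"z":0,"roll":-0.293},
  {"x":-6.9,"y":-9.8,"z":0,"roll":-0.367},
  {"x":-8.2,"y":-11.8,"z":0,"roll":-0.44},
  {"x":-9.6,"y":-13.8,"z":0,"roll":-0.513},
  {"x":-10.9,"y":-15.7,"z":0,"roll":-0.587},
])

```text
time: 21.25
tool_pos: [479.7, -284.0, 102.0]
tcp_rot: [-3.14, -0.001, 1.155]
contact_force: [0.2, -0.6, -0.8]
grip_width: 21.6
```

Request:
arm_command([
  {"x":0,"y":0,"z":0,"roll":0},
  {"x":0,"y":0,"z":0,"roll":0},
  {"x":0,"y":0,"z":0,"roll":0},
  {"x":0,"y":0,"z":0,"roll":0},
  {"x":0,"y":0,"z":0,"roll":0},
  {"x":0,"y":0,"z":0,"roll":0},
])

```text
time: 21.75
tool_pos: [481.2, -282.9, 102.6]
tcp_rot: [-3.141, -0.0, 1.159]
contact_force: [-0.9, -0.1, -0.9]
grip_width: 22.0
```

```bash
python3 - <<'E'
from h import *
o=bot.get_obs(); print(o['time'],o['tool_pos'],o['tcp_rot'],o['contact_force'],o['moment'])
c=cap('wrist','w13.png'); c['obs']=o; np.save('pics/w13.npy',c,allow_pickle=True)
E
```

```text
21.75 [ 481.23698516 -282.87725823  102.64844891] [-3.14145644e+00 -1.32903360e-04  1.15945998e+00] [-0.88270074 -0.07231581 -0.92199302] [-0.02806206 -0.03337761  0.02706547]
```

View pics/w13.png

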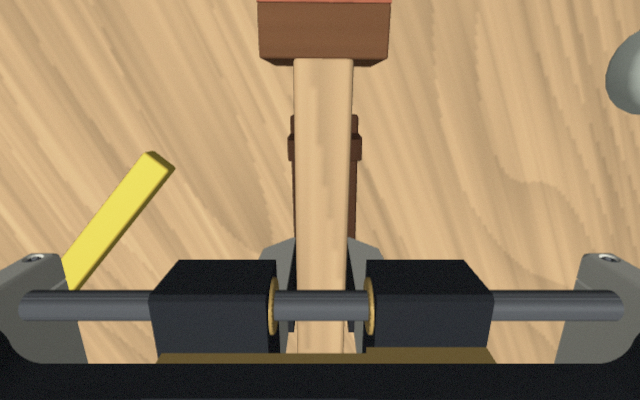

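Request:
arm_command([
  {"x":0,"y":0,"z":-1.5,"roll":0},
  {"x":0,"y":0,"z":-3,"roll":0},
  {"x":0,"y":0,"z":-4.5,"roll":0},
  {"x":0,"y":0,"z":-5.5,"roll":0},
  {"x":0,"y":0,"z":-6.2,"roll":0},
  {"x":0,"y":0,"z":-6.5,"roll":0},
  {"x":0,"y":0,"z":-6.5,"roll":0},
  {"x":0,"y":0,"z":-6.5,"roll":0},
])

```text
time: 22.47
tool_pos: [481.2, -283.9, 38.2]
tcp_rot: [3.141, 0.0, 1.158]
contact_force: [-0.0, 0.2, -1.4]
grip_width: 22.1
```

```bash
python3 - <<'E'
from h import *
o=bot.get_obs(); print(o['time'],o['tool_pos'],o['tcp_rot'],o['contact_force'],o['moment'])
c=cap('wrist','w14.png'); c['obs']=o; np.save('pics/w14.npy',c,allow_pickle=True)
E
```

```text
22.4667 [ 481.15466434 -283.86610434   38.15624811] [3.14082888e+00 1.48690645e-04 1.15784124e+00] [-0.04717403  0.17442775 -1.42328929] [-0.07743493 -0.06615338  0.02938832]
```

View pics/w14.png

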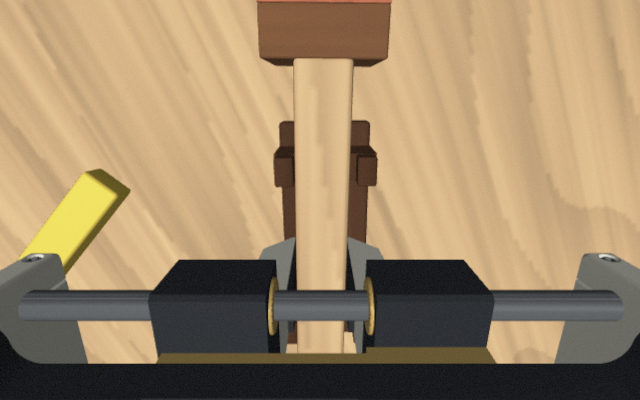

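Request:
arm_command([
  {"x":0.07,"y":-0.03,"z":-0.3,"roll":0},
  {"x":0.07,"y":-0.03,"z":-0.7,"roll":0},
  {"x":0.07,"y":-0.03,"z":-1.0,"roll":0},
  {"x":0.07,"y":-0.03,"z":-1.2,"roll":0},
  {"x":0.07,"y":-0.03,"z":-1.3,"roll":0},
  {"x":0.07,"y":-0.03,"z":-1.4,"roll":0},
  {"x":0.07,"y":-0.03,"z":-1.45,"roll":0},
  {"x":0.07,"y":-0.03,"z":-1.45,"roll":0},
])

```text
time: 23.18
tool_pos: [481.5, -284.0, 23.3]
tcp_rot: [3.142, 0.0, 1.158]
contact_force: [-0.4, 0.1, -0.0]
grip_width: 21.9
```

Request:
arm_command([
  {"x":0,"y":0,"z":-0.03,"roll":0},
  {"x":0,"y":0,"z":-0.05,"roll":0},
  {"x":0,"y":0,"z":-0.05,"roll":0},
])

```text
time: 23.43
tool_pos: [481.6, -284.1, 23.2]
tcp_rot: [3.141, 0.0, 1.158]
contact_force: [-0.6, 0.3, 5.5]
grip_width: 22.0
```

Request:
arm_command([
  {"x":0,"y":0,"z":0,"roll":0},
  {"x":0,"y":0,"z":0,"roll":0},
  {"x":0,"y":0,"z":0,"roll":0},
  {"x":0,"y":0,"z":0,"roll":0},
  {"x":0,"y":0,"z":0,"roll":0},
  {"x":0,"y":0,"z":0,"roll":0},
], fingers=0.5)

```text
time: 23.93
tool_pos: [481.5, -284.0, 22.6]
tcp_rot: [-3.142, -0.0, 1.158]
contact_force: [-0.0, 0.3, -0.5]
grip_width: 45.7
```

Request:
arm_command([
  {"x":0,"y":0,"z":1.5,"roll":0},
  {"x":0,"y":0,"z":3.5,"roll":0},
  {"x":0,"y":0,"z":6,"roll":0},
  {"x":0,"y":0,"z":9,"roll":0},
  {"x":0,"y":0,"z":12,"roll":0},
  {"x":0,"y":0,"z":15,"roll":0},
  {"x":0,"y":0,"z":18,"roll":0},
  {"x":0,"y":0,"z":20,"roll":0},
])

```text
time: 24.6
tool_pos: [482.1, -284.4, 225.9]
tcp_rot: [3.138, 0.001, 1.158]
contact_force: [0.1, -0.4, -0.5]
grip_width: 46.0
```

Request:
arm_command([
  {"x":0,"y":0,"z":0,"roll":0},
  {"x":0,"y":0,"z":0,"roll":0},
  {"x":0,"y":0,"z":0,"roll":0},
  {"x":0,"y":0,"z":0,"roll":0},
  {"x":0,"y":0,"z":0,"roll":0},
])

```text
time: 25.02
tool_pos: [481.0, -283.6, 221.3]
tcp_rot: [-3.139, -0.001, 1.158]
contact_force: [-0.3, 1.1, 0.1]
grip_width: 46.0
```

```bash
python3 - <<'E'
from h import *
np.set_printoptions(precision=2,suppress=True)
o=bot.get_obs(); print(o['time'],o['tool_pos'],o['tcp_rot'],o['contact_force'],o['grip_width'])
c=cap('wrist','w15.png'); c['obs']=o; np.save('pics/w15.npy',c,allow_pickle=True)
for n in('scene','top'):
    c=cap(n,n+'15.png'); np.save('pics/%s15.npy'%n,c,allow_pickle=True)
    if n=='scene': cv2.imwrite('pics/s15c.png',cv2.resize(c['img'][140:240,230:460],None,fx=3.4,fy=3.4,interpolation=cv2.INTER_CUBIC))
E
```

```text
25.0167 [ 481.03 -283.63  221.32] [-3.14 -0.    1.16] [-0.29  1.07  0.13] 45.997053684945165
```

View pics/w15.png

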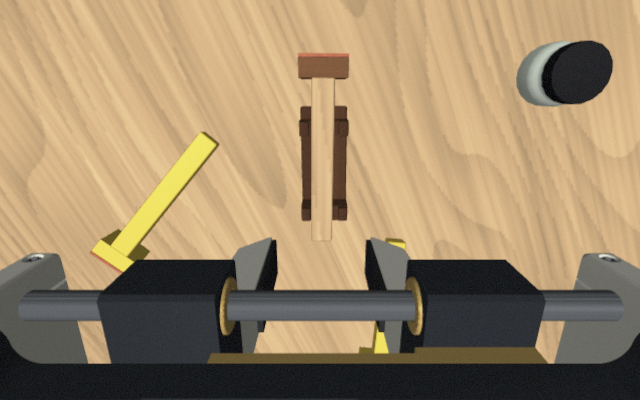

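View pics/s15c.png

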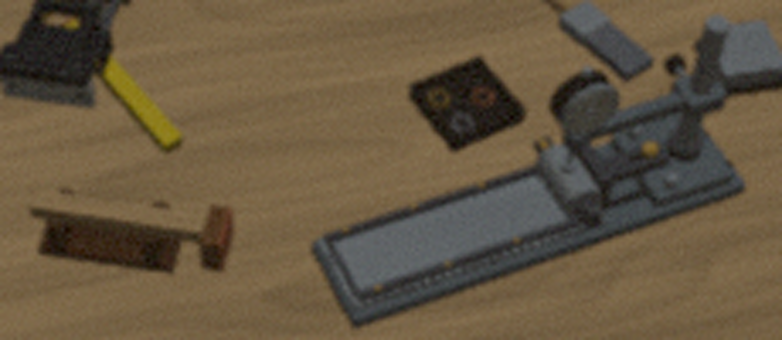

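Request:
arm_command([
  {"x":0.8,"y":3.5,"z":1,"roll":0.06},
  {"x":1.6,"y":7,"z":2,"roll":0.12},
  {"x":2.4,"y":10.5,"z":3,"roll":0.18},
  {"x":3.2,"y":14,"z":3,"roll":0.24},
  {"x":4,"y":17.5,"z":3,"roll":0.3},
  {"x":4.8,"y":21,"z":3,"roll":0.36},
  {"x":5.6,"y":24.5,"z":3,"roll":0.43},
  {"x":6.4,"y":28,"z":3,"roll":0.5},
])

```text
time: 25.83
tool_pos: [545.6, -2.2, 252.6]
tcp_rot: [-3.141, -0.0, 1.661]
contact_force: [0.5, 1.0, 1.0]
grip_width: 46.3
```

Request:
arm_command([
  {"x":0.8,"y":3,"z":0,"roll":0.04},
  {"x":1.4,"y":5,"z":0,"roll":0.08},
  {"x":1.4,"y":6,"z":0,"roll":0.08},
  {"x":1.4,"y":6,"z":0,"roll":0.08},
  {"x":1.4,"y":6,"z":0,"roll":0.08},
  {"x":1.4,"y":6,"z":0,"roll":0.08},
  {"x":1.4,"y":6,"z":0,"roll":0.08},
  {"x":1.4,"y":6,"z":0,"roll":0.08},
])

```text
time: 26.5
tool_pos: [559.5, 54.7, 252.9]
tcp_rot: [3.141, 0.0, 1.736]
contact_force: [0.3, -0.2, 0.4]
grip_width: 46.0
```

```bash
python3 - <<'E'
from h import *
np.set_printoptions(precision=2,suppress=True)
o=bot.get_obs(); print(o['time'],o['tool_pos'],o['tcp_rot'],o['contact_force'],o['grip_width'])
c=cap('wrist','w16.png'); c['obs']=o; np.save('pics/w16.npy',c,allow_pickle=True)
c=load('pics/w15.npy');o=c['obs'];g=cv2.cvtColor(c['img'],cv2.COLOR_BGR2GRAY).astype(int)
for r in(140,160,180,190):
    i=np.where(g[r,306:342]>115)[0]+306; e=toplane(c,[(i[0]-.5,r),(i[-1]+.5,r)],52,o); print(r,i[0],i[-1],e.mean(0))
e=toplane(c,[(323.7,53.5),(321,240)],52,o); print(e,np.linalg.norm(e[0]-e[1]))
E
```

```text
26.5 [559.5   54.68 252.85] [3.14 0.   1.74] [ 0.32 -0.16  0.45] 46.0153348604263
140 311 333 [ 495.2 -250.5   52. ]
160 311 332 [ 486.92 -268.27   52.  ]
180 311 332 [ 478.78 -286.91   52.  ]
190 311 332 [ 474.6  -296.48   52.  ]
[[ 527.47 -180.31   52.  ]
 [ 451.97 -347.01   52.  ]] 182.9947039782221
```

View pics/w16.png

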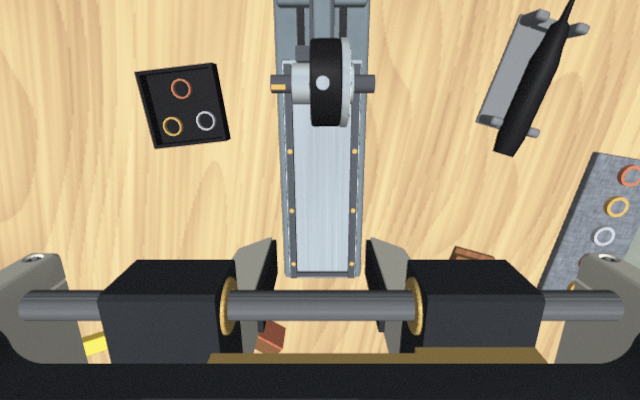

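```bash
python3 - <<'E'
from h import *
np.set_printoptions(precision=2,suppress=True)
c=load('pics/w16.npy');o=c['obs'];im=c['img']
cv2.imwrite('pics/w16c.png',cv2.resize(im[30:140,255:395],None,fx=5,fy=5,interpolation=cv2.INTER_CUBIC))
j=toplane(c,[(271.5,84.3),(375,82.3)],50,o);print(j,j.mean(0),np.linalg.norm(j[0]-j[1]))
d=j[0]-j[1];print('axis',np.arctan2(d[1],d[0])-np.pi/2+np.pi*1)
u=np.array([np.cos(1.738),np.sin(1.738)]);print('bed x',(j.mean(0)[:2]-[582.25,-78.35])@u-168)
E
```

```text
[[494.87 133.06  50.  ]
 [597.99 152.23  50.  ]] [546.43 142.64  50.  ] 104.89127237794524
axis -1.3869349323899227
bed x 55.87375166595689
```

View pics/w16c.png

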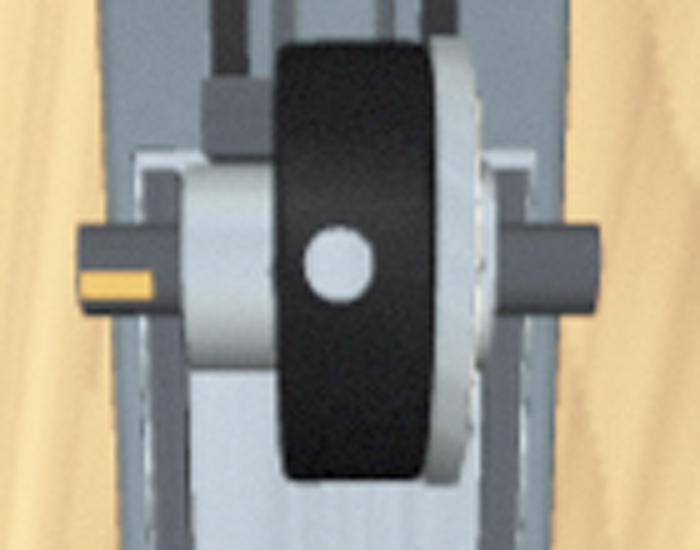

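```bash
python3 - <<'E'
from h import *
c=load('pics/w16.npy');o=c['obs']
u=np.array([np.cos(1.738),np.sin(1.738)])
for px,z in (((255+235/5,30+158.5/5),68),((255+235/5,30+166/5),62),((255+235/5,30+370/5),56)):
    p=toplane(c,[px],z,o)[0]; print(z,p.round(1),'bed x',round((p[:2]-[582.25,-78.35])@u-168,1))
R,p=campose(c,o);print('cam bed x',(p[:2]-[582.25,-78.35])@u-168,p[2])
# unmoved things, before/after images
for n in('scene','top'):
    a=load('pics/%s0.npy'%n)['img'].astype(int);b=load('pics/%s15.npy'%n)['img'].astype(int)
    m=(abs(a-b).max(2)>45).astype(np.uint8);m=cv2.morphologyEx(m,cv2.MORPH_OPEN,np.ones((2,2)))
    k,l,s,ce=cv2.connectedComponentsWithStats(m);print(n,[tuple(x) for x in s[1:] if x[4]>8])
E
```

```text
68 [523.3 158.1  68. ] bed x 75.0
62 [523.2 157.2  62. ] bed x 74.1
56 [528.5 119.4  56. ] bed x 35.9
cam bed x 50.62360071518498 410.7145602863901
scene [(np.int32(139), np.int32(0), np.int32(34), np.int32(21), np.int32(377)), (np.int32(205), np.int32(0), np.int32(5), np.int32(3), np.int32(12)), (np.int32(307), np.int32(0), np.int32(5), np.int32(4), np.int32(16)), (np.int32(324), np.int32(0), np.int32(11), np.int32(21), np.int32(72)), (np.int32(207), np.int32(4), np.int32(3), np.int32(5), np.int32(12)), (np.int32(303), np.int32(6), np.int32(7), np.int32(6), np.int32(29)), (np.int32(345), np.int32(8), np.int32(30), np.int32(28), np.int32(324)), (np.int32(179), np.int32(10), np.int32(11), np.int32(7), np.int32(37)), (np.int32(209), np.int32(14), np.int32(4), np.int32(3), np.int32(9)), (np.int32(277), np.int32(15), np.int32(14), np.int32(8), np.int32(61)), (np.int32(326), np.int32(23), np.int32(7), np.int32(9), np.int32(35)), (np.int32(307), np.int32(25), np.int32(7), np.int32(3), np.int32(16)), (np.int32(256), np.int32(29), np.int32(31), np.int32(21), np.int32(247)), (np.int32(239), n
[... 1717 characters left out ...]
6), np.int32(10), np.int32(89)), (np.int32(216), np.int32(309), np.int32(50), np.int32(69), np.int32(1202)), (np.int32(307), np.int32(308), np.int32(4), np.int32(3), np.int32(10)), (np.int32(334), np.int32(308), np.int32(23), np.int32(22), np.int32(103)), (np.int32(293), np.int32(327), np.int32(25), np.int32(52), np.int32(577)), (np.int32(282), np.int32(330), np.int32(9), np.int32(5), np.int32(31)), (np.int32(336), np.int32(332), np.int32(25), np.int32(17), np.int32(112)), (np.int32(336), np.int32(363), np.int32(19), np.int32(22), np.int32(108)), (np.int32(319), np.int32(382), np.int32(7), np.int32(16), np.int32(68)), (np.int32(327), np.int32(388), np.int32(14), np.int32(12), np.int32(112))]
```

```bash
python3 - <<'E'
from h import *
print(bot.close_job()); o=bot.get_obs(); print(o['time'],o['contact_force'],abs(o['dq']).max())
E
```

```text
the job is handed in; nothing more can be done
None
the job is handed in; nothing more can be done
```

I gripped the wooden pusher between its saddles and lifted it 80 mm. With it I rolled the roll at 5–24 mm/s under the plunger, where I felt about 1.5 N, and on to the backstop. I held it there for about 2.5 s: first at about 5 N, then at 6.1 N for the last second. The largest force I read was 6.1 N. I then drew the pusher straight back, laid it on its rest and handed the job in at about 26.5 s of the 64 s allowed; no verdict is reported.

My last checks in the pictures:
- **Roll:** its centre lies 19 mm before the backstop face, which is contact within the roughly 1 mm accuracy of the picture, and its axis is within 0.02 rad of square. The plunger lift could not be read directly. I infer it from the roll's position and from the force felt when it went under.
- **Pusher:** it lies back on its rest about 1 mm and 0.002 rad from where it started. Its height I judged only by feel, from the 5 N reaction as it seated.
- **Bystanders:** comparing before and after pictures from the fixed cameras showed no shift of any bystander. The area hidden by the arm could not be compared.
- **Arm:** it stands clear, with the fingers about 250 mm up.

No check failed or disagreed. The force readings carried noise of about 0.5–1 N.

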